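Find and mark the balance point of a hook rail

TASK

The hook rail is to hang from a single hanger, so its balance point must be found: slide it lengthwise along the wooden rest, gently and without lifting it off, out over the fulcrum edge until it only just tips by itself, with no hand on it, and lies lightly on the catch bar. Leave it there and mark the point by setting the saddle clip astride the rail, fully down, with its middle right over the edge; then let go, leaving the rail tipped and the other things on the console alone.

Things in the scene. Friction and masses are not known exactly. Their poses are not given: they have to be found in the camera images.
- rest: Fixed wooden balance rest: base board 70 mm wide, 8 mm thick, y -160 to 200 mm; on it a flat block 60 mm wide, y 0 to 200 mm, top 55 mm above the console, with two low lips on top (6 mm high, 28 mm apart, y 35 to 185 mm) that guide the rail. Origin on the console under the fulcrum edge; z up, x across, +y back along the block: the rail is slid towards the rest's -y.
- rest_edge (a point): Middle of the fulcrum edge, 55 mm above the console: the top front edge of the rest's block (at rest y = 0), where the top ends in a sharp square drop. In front of it is an open gap, then the catch bar. Axes as rest.
- catch: Low round steel catch bar, 12 mm diameter, 60 mm long, fixed across the rest 100 mm in front of the edge (rest y = -100 mm), its top 40 mm above the console, 15 mm lower than the edge. A tipped rail lies on the edge and this bar at a slope of about 0.15 rad. Origin and axes as rest.
- rail: Loose aluminium hook rail, a straight bar 320 mm long (y) x 24 mm wide (x) x 18 mm high, with a steel peg (16 mm diameter, 20 mm tall) on top at each end, flush with the end face; about 0.4 kg. Hidden inside is a heavy core: the balance point lies up to 42 mm either way from mid-length. Origin at the middle of the underside; axes as the rest's at the start.
- rail_center (a point): Centre of the rail's bar, 9 mm above its underside; axes as rail. It starts level between the lips, 60 to 90 mm behind the edge, and slides with 1 to 4 N of friction. Its balance shows only when nothing touches it: a finger still leaning on it can hold it up by friction.
- rail_tail (a point): Centre of the rear peg (rail y = +152 mm, 28 mm above the rail's underside), at the end that is pushed. It rises by 15 to 30 mm when the rail tips.
- clip_center (a point): Centre of the grey plastic saddle clip (the marker), 38 mm wide (x) x 20 mm (y) x 32 mm tall, 35 g, standing on its two legs; this point is 16 mm above the foot. The legs (4 mm thick, 12 mm high) leave a 30 mm slot along y to straddle the rail; the top is solid. Grip it across its 38 mm width. Seated, it reaches 12 mm down the rail's sides, its centre 4 mm above the rail's top.
- remote: Bystander: white remote control lying flat, 42 x 160 x 18 mm. Origin under its centre.
- votive: Bystander: clear glass votive holder, 68 mm across, 65 mm tall. Origin under its centre.
- frog: Bystander: green ceramic frog, about 75 mm wide, 70 mm tall. Origin under its centre.
- tin: Bystander: round steel tin with a lid, 80 mm across, 60 mm tall. Origin under its centre.
- bracket: Bystander: loose L-shaped dark steel bracket, foot 70 x 22 x 4 mm, upright leg 52 mm tall. Origin under its centre.
- keybowl: Bystander: white ceramic bowl, 100 mm across, 40 mm tall. Origin under its centre.
Things that resemble listed ones, but are neither listed nor needed, are in the scene too. Several things look just like the part that bears clip_center: the one meant starts farthest to the robot's left.

How it is judged:
On the way:
1. the rail has just tipped by itself: it lies untouched on the edge and only lightly on the catch bar (angle between rail's own z axis and vertical between 0.1 and 0.2 rad and contact force between rail and catch between 0.01 and 0.5 N and contact force between the fingers and rail below 0.05 N), for 0.2 s.
At the end, for the whole second after the job is handed in: The rail lies at rest, tipped over the edge (slope 0.10 to 0.20 rad), bearing on the catch bar with less than 0.5 N (its balance point at most about 11 mm past the edge); the clip sits astride the rail, fully down, its middle within 8 mm of the edge along the rail; both are at rest and released (angle between rail's own z axis and vertical between 0.1 and 0.2 rad and contact force between rail and catch between 0.01 and 0.5 N and y of rest_edge in the frame of clip_center between -0.008 and 0.008 m and x of rest_edge in the frame of clip_center between -0.007 and 0.007 m and z of rest_edge in the frame of clip_center between -0.0265 and -0.0175 m and angle between the y axis of clip_center and the y axis of rail, either way round below 0.25 rad and angle between clip_center's own z axis and vertical below 0.25 rad and linear speed of each of rail, clip below 0.01 m/s); the robot touches nothing.
It fails at once if the rail is lifted off the rest (its centre rises more than 25 mm) (height (world z) of rail_center above 0.089 m).
It fails at once if the rail is tipped steeply or falls off (angle between rail's own z axis and vertical above 0.45 rad).
It fails at once if the rail is pressed or jammed against the rest or the catch bar with more than 25 N (contact force between rail and rest above 25 N).
It fails at once if the clip is forced onto the rail with more than 15 N (contact force between clip and rail above 15 N).
It fails at once if one of the other things on the console is moved more than 20 mm (distance of any of remote, votive, frog, tin, bracket, keybowl from where it was at the start of the episode above 0.02 m).
It also fails if it takes over 72 s, if anything falls off the work surface, if the arm or the gripper's body presses on something with over 40 N, if the wrist force passes 120 N, or if a joint passes its speed limit or range.

ROBOT

A 6-joint arm with a two-finger parallel gripper is mounted at the origin on the work surface. World frame = base frame: x ahead of the robot, y to its left, z up, the work surface at z = 0. Lengths are in m, angles in rad, forces in N, time in s.
With the tool pointing down it reaches from about 0.35 to 0.775 m from the base axis. Payload 5.5 kg.
Tool frame: the origin (TCP) lies between the finger pads; the fingertips stand 19 mm ahead of it and the grasp point (between the pads) is the TCP; z points along the fingers, y is the direction in which the jaws open and shut (so a half turn about z gives the same grasp; the last joint's range is limited). The gripper opens to 85 mm and grips with 20 to 120 N. Pads are 22 mm wide; open, the fingers measure 114 mm over their backs; the gripper's body (76 mm by 85 mm) begins 54 mm behind the grasp point. The pads swing forward as they close: fully open they stand 13 mm farther back than shut.
Start: joints at [-1.448, 0.313, 0.046, 1.304, 0, 1.431], TCP at [0.149, -0.555, 0.25] pointing down, gripper open.
Joint ranges: [-2.76, 2.76], [-0.86, 1.69], [-1.03, 1.26], [-2.2, 2.34], [-1.47, 1.5], [-3.14, 3.14]. Speed limits (rad/s): [2.57, 2.57, 3.14, 3.14, 3.14, 3.14].

INTERFACE

Orientations are given as a unit quaternion [w, x, y, z].
In Python, from workcell import get_state, cams, workorder gives the robot as it stands.
- The arm moves only by the tool play_rows, never from a script. Its argument "series" is text: rows parted by semicolons, each of 7 numbers parted by spaces: the opening in per cent of the stroke, from 0 (shut) to 100 (fully open), then the shift along the tool's x, y, z in cm, then the turn, a rotation vector about the tool's x, y, z in degrees. A call has 1 to 12 rows; each row shifts and turns the commanded pose from where the row before left it, along the tool's axes as they then stand; what a row does not reach is not made up. A row lasts 1/8 s, in which the tool goes at most 62.5 mm and 10.7 degrees, less where a joint would pass 70% of its speed; a pose out of reach is approached as far as the arm can. A call with a gripper value outside its range is refused whole. The fingers move at their own pace and stop on an object; "newtons" is the grip in N (left out, the last holds). Time passes only in rows, so rows that do not move let the fingers close. It gives the time, the measured TCP pose, the force and the opening at its end, in the units of the state.
- get_state(): the state, without advancing time (a new reading comes with each control period).
- cams.read_camera(name): name is "scene" or "top" or "wrist"; returns the picture (480x640x3 uint8, red, green, blue); there is no depth.
- cams.get_calibration(name): a dict with "fx", "fy", "cx", "cy" (pixels), "rvec" (rotation vector, rad) and "tvec" (3), from world to camera coordinates, as OpenCV has them. Camera axes: x right, y down, z forward; pixel columns grow to the right and rows downward; lengths in m; the calibration is good to about 2 mm. A picture is of the moment at which its call begins: read the wrist's pose just before it. get_calibration takes no time and is no camera call; for the wrist camera it gives the pose at the moment of the call.
- workorder.hand_in(): hands the job in, once; it reports no verdict.
The state is a dict: "clock": time; "joint_pos": joint angles; "qvel": joint speeds; "tau": joint torques, N m; "tcp_pos": TCP position; "orientation": TCP orientation; "wrist_force": force on the tool from outside, world axes, zero at the start; "ft_torque": the same for the moment, N m; "finger_gap": finger opening in m.
Only numpy, scipy, OpenCV 4.12 (cv2) and the standard library are available. Lean on these libraries where they do the work, as an engineer would, in place of code of your own. Each camera call takes 0.05 s, during which the arm holds its last target.

## Working session

There is one attempt and no reset: what is moved stays moved. The work goes in short steps, Python scripts to look and compute and a tool call to move; the robot and the scene stay as the last step left them, time stands still between calls to the robot, and variables do not carry over. Pictures are saved under pics/ and viewed, and the job is handed in when it is done.

Besides the shell and the picture viewer there is one more tool, called after ">>>" as a command line: name --argument value ..., lists and objects as JSON in quotes. play_rows: Moves the arm, as the interface text tells. Its arguments: {"type":"object","properties":{"series":{"type":"string"},"newtons":{"type":"number"}},"required":["series"]}

```bash
ls; mkdir -p pics; python3 - <<'E'
from workcell import get_state, cams, workorder
import cv2
print(get_state())
for n in ("scene","top"):
    im=cams.read_camera(n); cv2.imwrite(f"pics/{n}0.png",im[:,:,::-1]); print(n,cams.get_calibration(n))
print(cams.get_calibration("wrist"))
E
```

```text
pics
{'clock': 0.0, 'joint_pos': array([-1.44760400e+00,  3.13990553e-01,  4.49859952e-02,  1.30360971e+00,
       -1.22495363e-05,  1.43118012e+00]), 'qvel': array([-1.80831471e-04,  1.31779037e-03, -1.36704178e-03,  3.97338955e-05,
       -2.71294215e-04,  1.94906540e-04]), 'tau': array([-2.21873506e-05, -4.80629539e+01,  2.98531759e+01,  1.94723869e-02,
       -5.67412928e-05,  2.31205092e-06]), 'tcp_pos': array([ 0.14930038, -0.5547836 ,  0.24941732]), 'orientation': array([-9.08991446e-04,  9.91378465e-01,  1.31026384e-01,  1.33977812e-06]), 'wrist_force': array([-0.05895167,  0.39850436, -0.45837053]), 'ft_torque': array([-0.01440521, -0.04595777, -0.01223413]), 'finger_gap': 0.0854894474369625}
scene {'fx': 434.54325183640566, 'fy': 434.54325183640566, 'cx': 323.7528527750318, 'cy': 241.34564684073462, 'rvec': array([ 2.41374499,  0.63792006, -0.19341606]), 'tvec': array([-0.46079877, -0.15570377,  1.10051816])}
top {'fx': 546.6122108615992, 'fy': 546.6122108615992, 'cx': 326.7370867402354, 'cy': 228.1655744374174, 'rvec': array([ 2.14334659, -2.13711458,  0.1906155 ]), 'tvec': array([-0.00132571,  0.51400371,  1.23124386])}
{'fx': 345.95961945152345, 'fy': 345.95961945152345, 'cx': 316.12007218165115, 'cy': 243.8160751576314, 'rvec': array([-2.29449288,  1.75913462,  0.26881735]), 'tvec': array([-0.57477346, -0.03734549,  0.37972759])}
```

View pics/scene0.png

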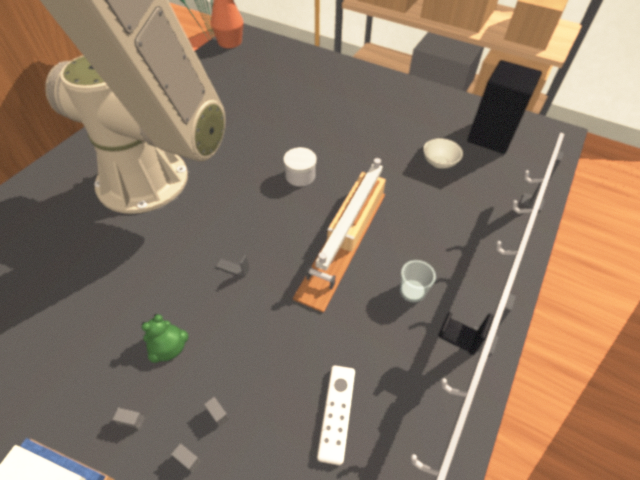

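View pics/top0.png

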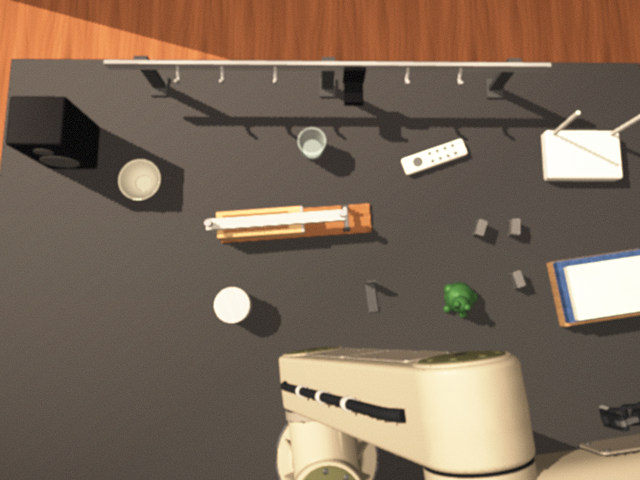

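```bash
cat > h.py <<'E'
import numpy as np, cv2
from workcell import get_state, cams, workorder
from scipy.spatial.transform import Rotation as R
def snap(n,f=None):
    c=cams.get_calibration(n); im=cams.read_camera(n)[:,:,::-1].copy()
    if f: cv2.imwrite("pics/"+f,im)
    return im,c
def ray(c,uv):
    Rm=cv2.Rodrigues(c["rvec"])[0]; t=np.array(c["tvec"])
    d=Rm.T@np.array([(uv[0]-c["cx"])/c["fx"],(uv[1]-c["cy"])/c["fy"],1.]); return -Rm.T@t,d
def onz(c,uv,z):
    o,d=ray(c,uv); return o+d*(z-o[2])/d[2]
def proj(c,p):
    Rm=cv2.Rodrigues(c["rvec"])[0]; q=Rm@np.asarray(p,float)+c["tvec"]
    return np.array([c["fx"]*q[0]/q[2]+c["cx"],c["fy"]*q[1]/q[2]+c["cy"]])
def crop(im,x0,y0,x1,y1,s,f):
    cv2.imwrite("pics/"+f,cv2.resize(im[y0:y1,x0:x1],None,fx=s,fy=s,interpolation=cv2.INTER_CUBIC))
E
python3 - <<'E'
from h import *
im=cv2.imread("pics/top0.png"); c=cams.get_calibration("top")
crop(im,195,180,385,260,4,"t_rest.png"); crop(im,460,205,540,300,6,"t_clips.png")
im2=cv2.imread("pics/scene0.png"); c2=cams.get_calibration("scene")
crop(im2,280,140,400,320,3,"s_rest.png")
for p in [(481,228),(516,227),(519,279)]: print(p,onz(c,p,.032), proj(c2,onz(c,p,.032)))
E
```

```text
(481, 228) [ 0.51762688 -0.36385702  0.032     ] [212.84810711 407.75352862]
(516, 227) [ 0.52034757 -0.44690426  0.032     ] [181.27540774 455.59572062]
(519, 279) [ 0.39775483 -0.44710324  0.032     ] [123.66222016 415.95648701]
```

View pics/t_rest.png

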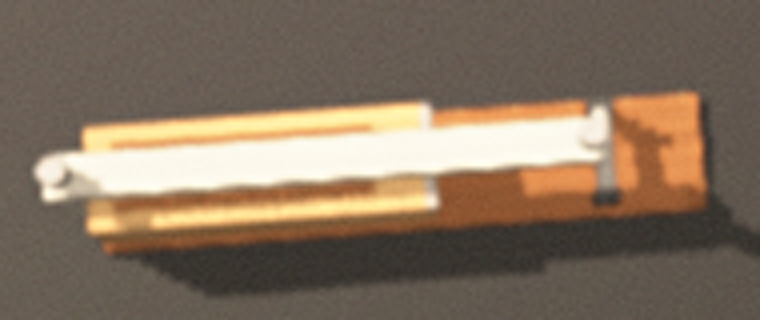

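View pics/t_clips.png

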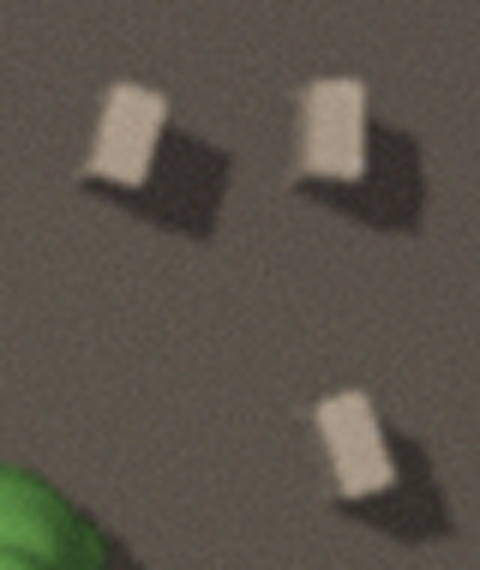

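View pics/s_rest.png

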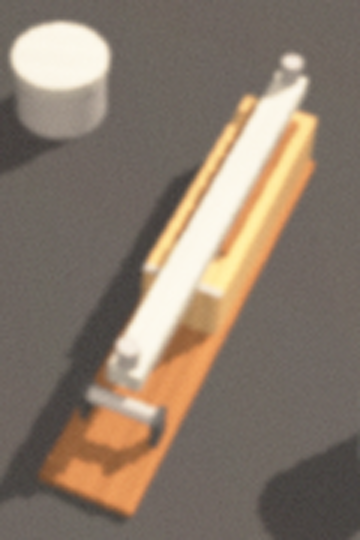

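```bash
python3 - <<'E'
from h import *
c=cams.get_calibration("top"); c2=cams.get_calibration("scene")
T=lambda x,y:(195+x/4-.4,180+y/4-.4)
S=lambda x,y:(280+x/3-.3,140+y/3-.3)
for n,p,z in [("edge far",T(430,103),.055),("edge near",T(437,207),.055),("blk back far",T(83,127),.055),("blk back near",T(90,232),.055),
  ("base f far",T(697,92),.008),("base f near",T(706,210),.008),("tail peg",T(53,172),.093),("front peg",T(594,131),.093),("rail end far",T(610,118),.073),("rail end near",T(610,160),.073)]: print("T",n,onz(c,p,z).round(4))
for n,p,z in [("edge near",S(147,266),.055),("edge far",S(217,290),.055),("blk back far",S(318,118),.055),("tail peg",S(291,63),.093),("front peg",S(127,345),.093)]: print("S",n,onz(c2,p,z).round(4))
for k in(c,c2,cams.get_calibration("wrist")): print(ray(k,(320,240)))
snap("wrist","w0.png")
def up(s):
    pass
E
```

```text
T edge far [0.5655 0.0577 0.055 ]
T edge near [0.5043 0.053  0.055 ]
T blk back far [0.5504 0.2582 0.055 ]
T blk back near [0.489 0.252 0.055]
T base f far [ 0.5829 -0.1019  0.008 ]
T base f near [ 0.5107 -0.1065  0.008 ]
T tail peg [0.5172 0.2666 0.093 ]
T front peg [ 0.5418 -0.036   0.093 ]
T rail end far [ 0.5534 -0.046   0.073 ]
T rail end near [ 0.5289 -0.0459  0.073 ]
S edge near [0.5068 0.0584 0.055 ]
S edge far [0.5608 0.0641 0.055 ]
S blk back far [0.5513 0.2602 0.055 ]
S tail peg [0.5194 0.2673 0.093 ]
S front peg [ 0.5418 -0.0343  0.093 ]
(array([0.30363307, 0.01487699, 1.2991338 ]), array([ 1.43753644e-01,  6.97053619e-04, -9.89926794e-01]))
(array([ 0.77834938, -0.47395021,  0.78566076]), array([-0.29466675,  0.5361217 , -0.79109368]))
(array([ 0.22363889, -0.53565253,  0.37284618]), array([-0.27392862, -0.08371045, -0.95822916]))
```

View pics/w0.png

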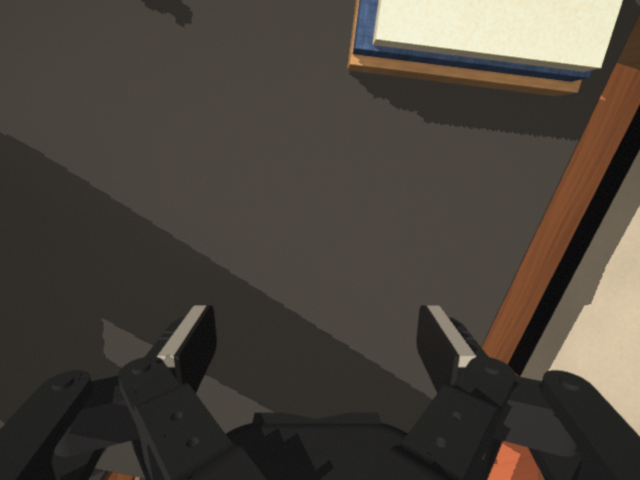

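```bash
cat >> h.py <<'E'
def pose():
    s=get_state(); q=s["orientation"]; return np.array(s["tcp_pos"]),R.from_quat([q[1],q[2],q[3],q[0]])
def downR(yaw,tilt=0):
    """tool x at world yaw (deg), z down; then tilt (deg) about tool y"""
    y=np.radians(yaw); x=np.array([np.cos(y),np.sin(y),0]); z=np.array([0,0,-1.])
    return R.from_matrix(np.c_[x,np.cross(z,x),z])*R.from_euler("y",tilt,degrees=True)
def plan(wps,op,start=None,dec=1):
    """wps: (pos,R,n)"""
    p,r=start or pose(); rows=[]
    for P,Q,n in wps:
        P=np.array(P,float); p0=p.copy(); r0=r; rv=(r0.inv()*Q).as_rotvec()
        for i in range(n):
            tp=p0+(P-p0)*(i+1)/n; tr=r0*R.from_rotvec(rv*(i+1)/n)
            sh=np.round(r.inv().apply(tp-p)*100,dec); tu=np.round(np.degrees((r.inv()*tr).as_rotvec()),0 if n>1 else 1)
            p=p+r.apply(sh/100); r=r*R.from_rotvec(np.radians(tu))
            rows.append(" ".join("%g"%(v+0) for v in [op,*sh,*tu]))
    print("; ".join(rows)); print(len(rows),p.round(4),r.as_matrix()[:,0].round(3)); return p,r
EY=np.array([-.081,.9967,0]); EX=np.array([.9967,.081,0])
E
python3 - <<'E'
from h import *
p,r=pose(); print(p)
a=downR(94.6)
s=plan([((.43,-.2,.25),downR(60),6),((.48,.08,.25),downR(94.6),5)],0)
s=plan([((.513,.325,.25),a,5),((.513,.325,.09),a,4)],0,s)
E
```

```text
[ 0.14931267 -0.55490784  0.24962978]
0 6.1 -4.5 0 0 0 -7; 0 6.5 -3.7 0 0 0 -8; 0 7 -2.8 0 0 0 -7; 0 7.3 -1.9 0 0 0 -8; 0 7.5 -0.9 0 0 0 -7; 0 7.6 0.1 0 0 0 -8; 0 5.3 -1.9 0 0 0 -7; 0 5.6 -1.3 0 0 0 -7; 0 5.6 -0.6 0 0 0 -7; 0 5.7 0.1 0 0 0 -7; 0 5.6 0.8 0 0 0 -7
11 [0.4796 0.0797 0.2504] [-0.088  0.996  0.001]
0 4.8 1.1 0 0 0 0; 0 4.9 1.1 0 0 0 0; 0 4.8 1.1 0 0 0 0; 0 4.8 1.1 0.1 0 0 0; 0 4.8 1.1 0 0 0 0; 0 0 0 4 0 0 0; 0 0 0 4 0 0 0; 0 0 0 4 0 0 0; 0 0 0 4 0 0 0
9 [0.5131 0.3248 0.0898] [-0.088  0.996  0.001]
```

```bash
python3 - <<'E'
from h import *
a=downR(94.6)
s=plan([((.43,-.2,.25),downR(62),8)],0)
E
```

```text
0 4.5 -3.4 0 0 0 -6; 0 4.9 -2.8 0 0 0 -6; 0 5.2 -2.4 0 0 0 -6; 0 5.3 -1.8 0 0 0 -5; 0 5.5 -1.3 0 0 0 -6; 0 5.6 -0.8 0 0 0 -6; 0 5.7 -0.1 0 0 0 -6; 0 5.6 0.4 0 0 0 -6
8 [ 0.43   -0.2002  0.2501] [0.469 0.883 0.001]
```

Candidates for the clip: the grey blocks in the top image at (481,228), (516,227) and (519,279). They are at world y of about -0.364, -0.447 and -0.447. The one farthest to the robot's left is (481,228), which shows up at (213,408) in the scene view. The crop t_clips.png shows it standing alone.

>>> play_rows --series "0 4.5 -3.4 0 0 0 -6; 0 4.9 -2.8 0 0 0 -6; 0 5.2 -2.4 0 0 0 -6; 0 5.3 -1.8 0 0 0 -5; 0 5.5 -1.3 0 0 0 -6; 0 5.6 -0.8 0 0 0 -6; 0 5.7 -0.1 0 0 0 -6; 0 5.6 0.4 0 0 0 -6"

```text
clock: 1.15
tcp_pos: [0.4309, -0.199, 0.2503]
orientation: [0.0, 0.856, 0.517, 0.0]
wrist_force: [0.5, -1.3, 0.0]
finger_gap: 0.0
```

```bash
python3 - <<'E'
from h import *
print(pose()[0],get_state()["joint_pos"])
a=downR(94.6)
s=plan([((.48,.08,.25),a,5),((.513,.325,.25),a,5)],0)
snap("wrist","w1.png")
E
```

```text
[ 0.43092591 -0.19895651  0.25025373] [-6.01841655e-01  1.18948460e-01 -2.01162416e-01  1.25038067e+00
 -8.91335463e-05  1.45320526e+00]
0 5.4 -1.7 0 0 0 -6; 0 5.5 -1.2 0 0 0 -7; 0 5.7 -0.5 0 0 0 -6; 0 5.6 0.2 0 0 0 -7; 0 5.7 0.8 0 0 0 -6; 0 4.8 1 0 0 0 0; 0 4.9 1 0 0 0 0; 0 4.8 1.1 0 0 0 0; 0 4.8 1 0 0 0 0; 0 4.8 1 0 0 0 0
10 [0.5131 0.3246 0.2501] [-0.074  0.997 -0.   ]
```

View pics/w1.png

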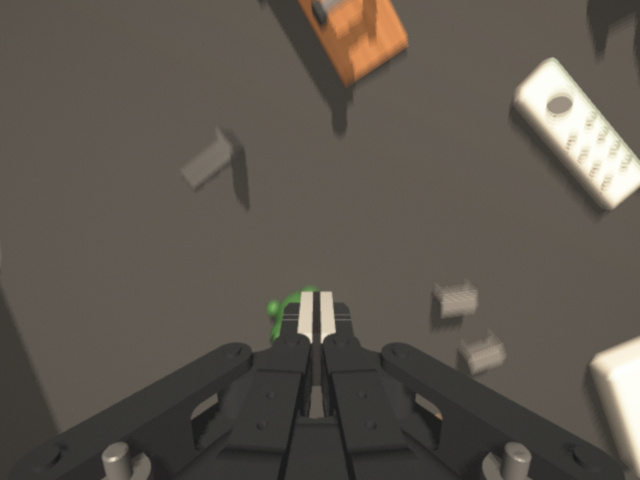

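>>> play_rows --series "0 5.4 -1.7 0 0 0 -6; 0 5.5 -1.2 0 0 0 -7; 0 0 0 0 0 0 0; 0 0 0 0 0 0 0"

```text
clock: 1.7
tcp_pos: [0.4497, -0.0896, 0.2502]
orientation: [0.0, 0.793, 0.609, -0.0]
wrist_force: [0.5, -0.1, -0.9]
finger_gap: -0.0
```

```bash
python3 - <<'E'
from h import *
a=downR(94.6)
s=plan([((.48,.08,.25),a,4),((.513,.325,.25),a,5)],0)
snap("wrist","w2.png")
E
```

```text
0 4.3 -0.4 0 0 0 -5; 0 4.3 0.1 0 0 0 -5; 0 4.3 0.3 0 0 0 -5; 0 4.2 0.8 0 0 0 -5; 0 4.8 1.1 0 0 0 0; 0 4.9 1.1 0 0 0 0; 0 4.8 1.1 0 0 0 0; 0 4.8 1.1 0 0 0 0; 0 4.8 1 0 0 0 0
9 [0.5126 0.3246 0.25  ] [-0.088  0.996 -0.   ]
```

View pics/w2.png

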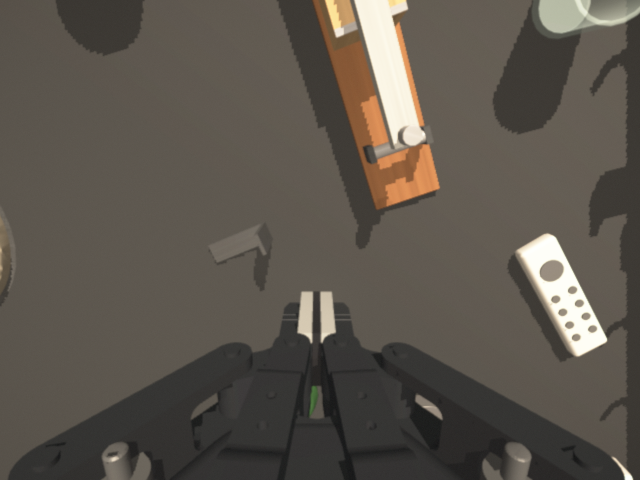

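```bash
python3 - <<'E'
from h import *
im=cv2.imread("pics/w2.png"); c=cams.get_calibration("wrist")
crop(im,310,0,450,215,3,"w2c.png")
for n,p,z in [("edge near",(337.5,36),.055),("edge far",(406,9),.055),("base near",(376,209),.008),("base far",(439,188),.008),("front peg",(411,136),.093)]: print(n,onz(c,p,z).round(4))
E
```

```text
edge near [0.5073 0.0532 0.055 ]
edge far [0.5645 0.0574 0.055 ]
base near [ 0.513  -0.1061  0.008 ]
base far [ 0.5818 -0.1013  0.008 ]
front peg [ 0.5413 -0.0363  0.093 ]
```

View pics/w2c.png

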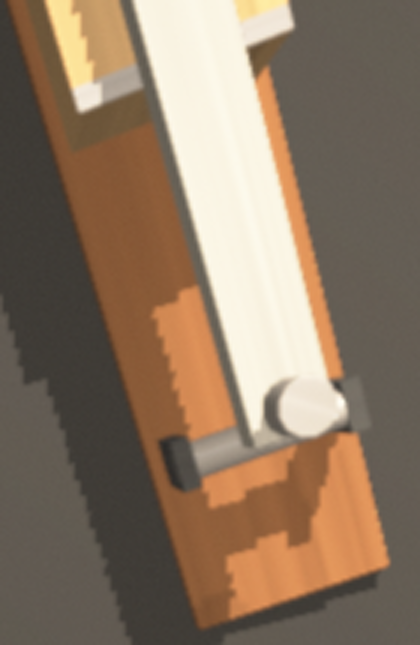

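>>> play_rows --series "0 4.3 -0.4 0 0 0 -5; 0 4.3 0.1 0 0 0 -5; 0 4.3 0.3 0 0 0 -5; 0 4.2 0.8 0 0 0 -5; 0 4.8 1.1 0 0 0 0; 0 4.9 1.1 0 0 0 0; 0 4.8 1.1 0 0 0 0; 0 4.8 1.1 0 0 0 0; 0 4.8 1 0 0 0 0; 0 0 0 0 0 0 0"

```text
clock: 3.0
tcp_pos: [0.5137, 0.3258, 0.2491]
orientation: [-0.0, 0.675, 0.738, -0.0]
wrist_force: [-0.3, -0.8, 0.5]
finger_gap: 0.0002
```

```bash
python3 - <<'E'
from h import *
print(pose()[0],get_state()["joint_pos"])
a=downR(94.6)
s=plan([((.513,.325,.17),a,2),((.513,.325,.085),a,3)],0)
snap("scene","s1.png");snap("top","t1.png")
E
```

```text
[0.51374859 0.32583832 0.24914104] [4.33282851e-01 3.80074125e-01 1.38797748e-01 1.33000180e+00
 1.05617474e-04 1.91514014e+00]
0 0 0 4 0 0 0; 0 -0.1 -0.1 3.9 0 0 0; 0 0 0 2.8 0 0 0; 0 0 0 2.9 0 0 0; 0 0 0 2.8 0 0 0
5 [0.5128 0.3247 0.0851] [-0.089  0.996 -0.   ]
```

View pics/s1.png

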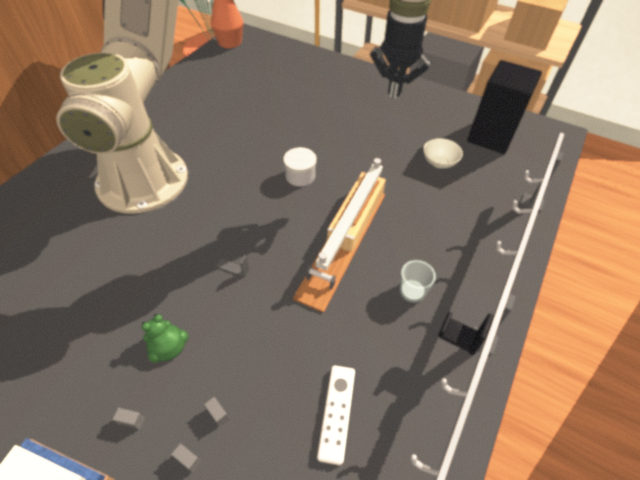

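View pics/t1.png

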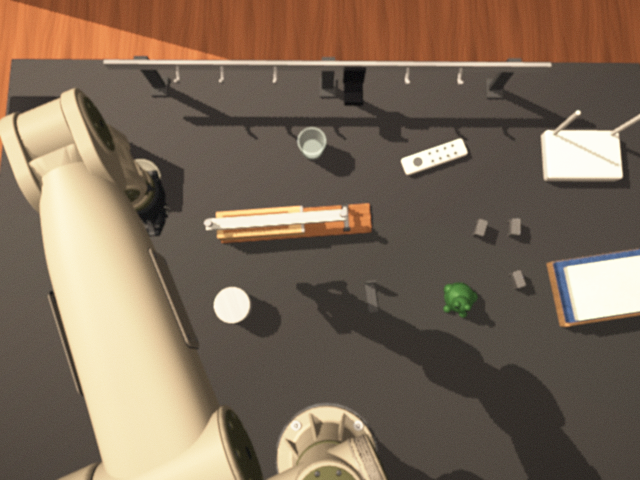

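>>> play_rows --series "0 0 0 4 0 0 0; 0 -0.1 -0.1 3.9 0 0 0; 0 0 0 2.8 0 0 0; 0 0 0 2.9 0 0 0; 0 0 0 2.8 0 0 0; 0 0 0 0 0 0 0"

```text
clock: 3.85
tcp_pos: [0.5104, 0.3206, 0.0843]
orientation: [-0.001, 0.676, 0.737, -0.002]
wrist_force: [-0.3, -0.4, 0.8]
finger_gap: -0.0001
```

```bash
python3 - <<'E'
from h import *
print(pose()[0],get_state()["wrist_force"])
im,c=snap("scene"); crop(im,280,60,460,300,3,"s2.png")
im,c=snap("top"); crop(im,120,160,380,270,3,"t2.png")
E
```

```text
[0.51040523 0.32060116 0.08427014] [-0.31086675 -0.39856699  0.76290913]
```

View pics/s2.png

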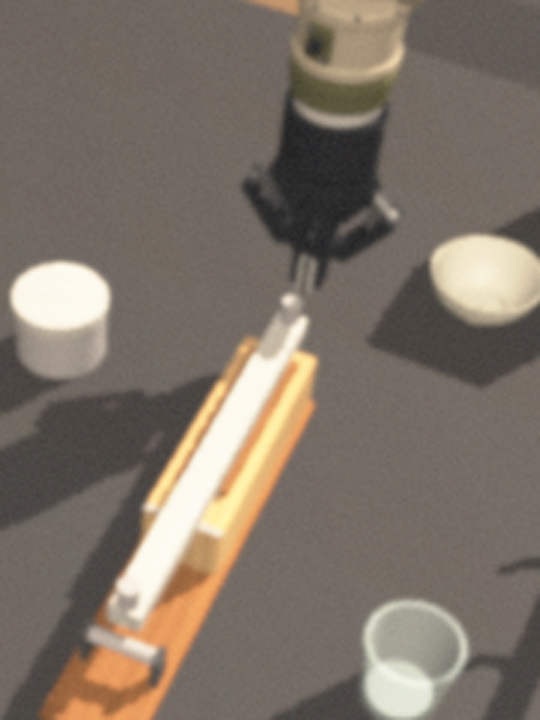

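View pics/t2.png

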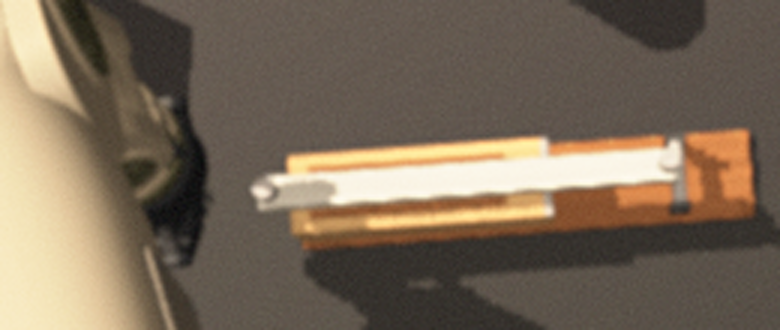

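>>> play_rows --series "0 -1 0.3 0 0 0 0; 0 -1 0 0 0 0 0; 0 -0.8 0 0 0 0 0; 0 -0.4 0 0 0 0 0; 0 -0.3 0 0 0 0 0; 0 -0.3 0 0 0 0 0; 0 -0.3 0 0 0 0 0; 0 -0.3 0 0 0 0 0"

```text
clock: 4.95
tcp_pos: [0.5185, 0.2804, 0.0863]
orientation: [-0.0, 0.675, 0.738, 0.0]
wrist_force: [-0.6, 1.7, -0.3]
finger_gap: -0.0004
```

```bash
cat >> h.py <<'E'
E0=np.array([.5355,.0555]); Y2=np.array([-.0767,.997]); X2=np.array([.997,.0767])
def look(k):
    p,r=pose(); d=p[:2]-E0; print("tcp rest y %.4f x %.4f z %.4f"%(d@Y2,d@X2,p[2]),get_state()["wrist_force"].round(1),r.as_matrix()[:,2].round(3),r.as_matrix()[:,0].round(3),get_state()["clock"])
    im,c=snap("scene"); a=cv2.resize(im[130:310,280:400],None,fx=3,fy=3,interpolation=cv2.INTER_CUBIC)
    im2,c2=snap("top"); b=cv2.resize(im2[190:250,195:385],None,fx=2.2,fy=2.2,interpolation=cv2.INTER_CUBIC)
    out=np.zeros((a.shape[0],a.shape[1]+b.shape[1],3),np.uint8); out[:,:a.shape[1]]=a; out[:b.shape[0],a.shape[1]:]=b
    cv2.imwrite(f"pics/{k}.png",out)
E
python3 -c "
from h import *
look('k1')"
```

```text
tcp rest y 0.2255 x 0.0003 z 0.0863 [-0.6  1.7 -0.3] [ 0.     0.001 -1.   ] [-0.089  0.996  0.001] 4.95
```

View pics/k1.png

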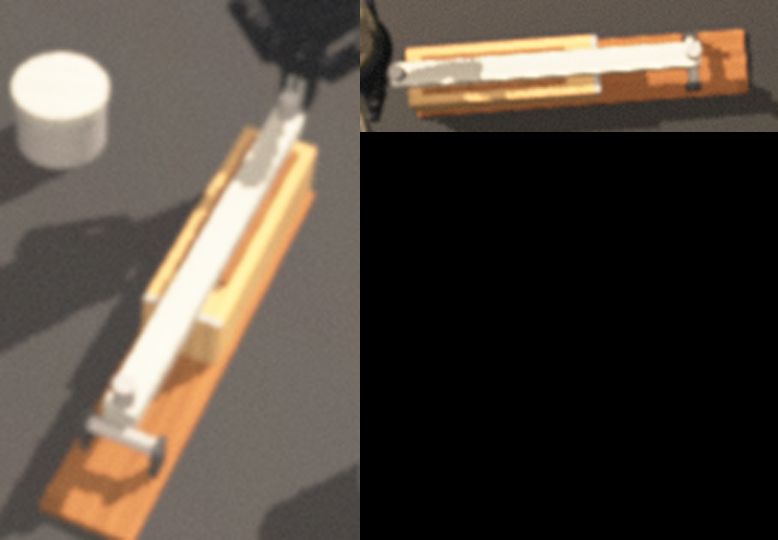

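>>> play_rows --series "0 -0.3 0 0 0 0 0; 0 -0.3 0 0 0 0 0; 0 -0.3 0 0 0 0 0; 0 0 0 0 0 0 0; 0 0.8 0 0 0 0 0; 0 0 0 0 0 0 0; 0 0 0 0 0 0 0"

```text
clock: 5.92
tcp_pos: [0.5185, 0.2791, 0.0861]
orientation: [0.0, 0.675, 0.738, -0.0]
wrist_force: [0.3, -0.7, 0.2]
finger_gap: 0.0001
```

```bash
python3 -c "
from h import *
look('k2')"
```

```text
tcp rest y 0.2242 x 0.0002 z 0.0861 [ 0.3 -0.7  0.2] [-0.    -0.001 -1.   ] [-0.088  0.996 -0.001] 5.925
```

View pics/k2.png

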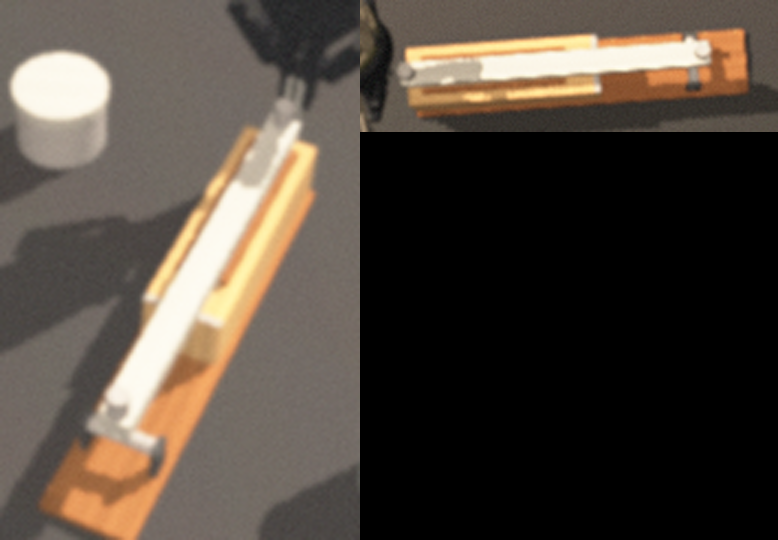

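>>> play_rows --series "0 -0.8 0 0 0 0 0; 0 -0.4 0 0 0 0 0; 0 0 0 0 0 0 0; 0 0.8 0 0 0 0 0; 0 0 0 0 0 0 0; 0 0 0 0 0 0 0; 0 0 0 0 0 0 0"

```text
clock: 6.9
tcp_pos: [0.5189, 0.2751, 0.0862]
orientation: [0.0, 0.675, 0.738, -0.0]
wrist_force: [0.1, 0.6, -0.5]
finger_gap: 0.0001
```

```bash
cat >> h.py <<'E'
def ang(im):
    """slope of rail in scene image from white bar pixels (y 150..300)"""
    r=im[150:300,300:385].astype(int); m=((r.min(2)>165)&(r.max(2)-r.min(2)<50)).astype(np.uint8)
    n,l,s,_=cv2.connectedComponentsWithStats(m); k=1+np.argmax(s[1:,4]); ys,xs=np.where(l==k)
    v=cv2.fitLine(np.c_[xs,ys].astype(np.float32),cv2.DIST_HUBER,0,.01,.01).ravel()
    return np.degrees(np.arctan2(abs(v[1]),abs(v[0]))),len(xs),(300+xs[ys.argmax()],150+ys.max())
E
python3 -c "
from h import *
look('k3')
for f in ['s1','scene0']: print(ang(cv2.imread('pics/%s.png'%f)))
print(ang(snap('scene')[0]))"
```

```text
tcp rest y 0.2202 x 0.0003 z 0.0862 [ 0.1  0.6 -0.5] [-0. -0. -1.] [-0.088  0.996 -0.   ] 6.9
(np.float32(60.32735), 1304, (np.int64(325), np.int64(266)))
(np.float32(60.336315), 1290, (np.int64(325), np.int64(266)))
(np.float32(60.23039), 1319, (np.int64(329), np.int64(279)))
```

View pics/k3.png

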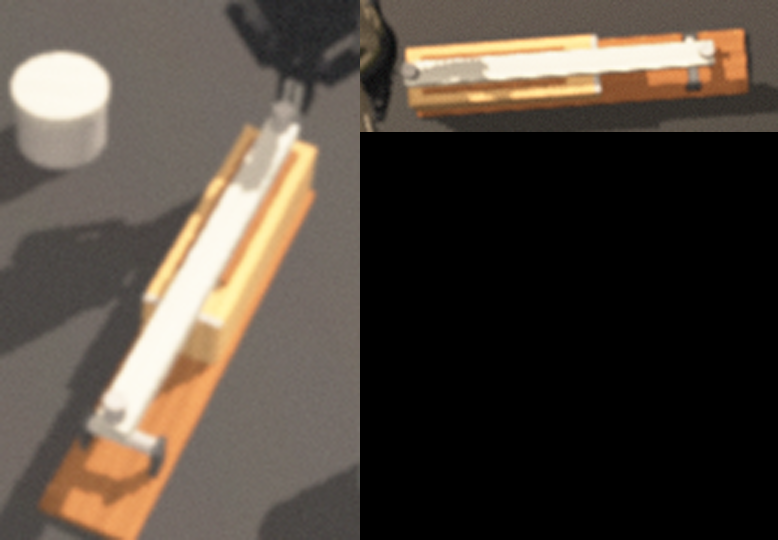

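>>> play_rows --series "0 -0.8 0 0 0 0 0; 0 -0.5 0 0 0 0 0; 0 0 0 0 0 0 0; 0 0.8 0 0 0 0 0; 0 0 0 0 0 0 0; 0 0 0 0 0 0 0; 0 0 0 0 0 0 0"

```text
clock: 7.92
tcp_pos: [0.5194, 0.2701, 0.0862]
orientation: [0.0, 0.675, 0.738, -0.0]
wrist_force: [0.7, 0.6, -0.1]
finger_gap: -0.0005
```

```bash
python3 -c "
from h import *
look('k4')
print(ang(snap('scene')[0]))"
```

```text
tcp rest y 0.2152 x 0.0004 z 0.0862 [ 0.7  0.6 -0.1] [-0. -0. -1.] [-0.088  0.996 -0.   ] 7.925
(np.float32(60.079483), 1346, (np.int64(329), np.int64(279)))
```

>>> play_rows --series "0 -0.8 0 0 0 0 0; 0 -0.5 0 0 0 0 0; 0 0 0 0 0 0 0; 0 0.8 0 0 0 0 0; 0 0 0 0 0 0 0; 0 0 0 0 0 0 0; 0 0 0 0 0 0 0"

```text
clock: 8.95
tcp_pos: [0.5198, 0.2651, 0.0862]
orientation: [0.0, 0.675, 0.738, -0.0]
wrist_force: [-0.2, 1.1, -1.1]
finger_gap: -0.0002
```

```bash
python3 -c "
from h import *
look('k5')
print(ang(snap('scene')[0]))"
```

```text
tcp rest y 0.2102 x 0.0005 z 0.0862 [-0.2  1.1 -1.1] [-0. -0. -1.] [-0.088  0.996 -0.   ] 8.95
(np.float32(59.805214), 1351, (np.int64(328), np.int64(279)))
```

View pics/k5.png

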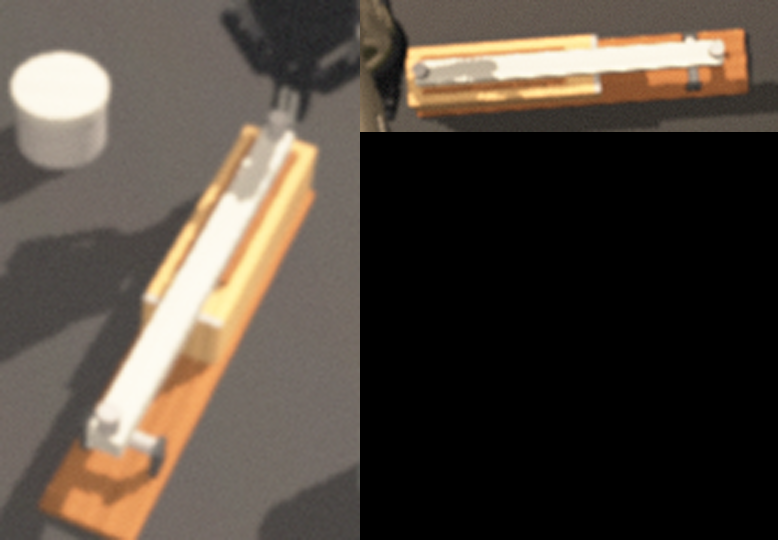

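>>> play_rows --series "0 -0.8 0 0 0 0 0; 0 -0.5 0 0 0 0 0; 0 0 0 0 0 0 0; 0 0.8 0 0 0 0 0; 0 0 0 0 0 0 0; 0 0 0 0 0 0 0; 0 0 0 0 0 0 0"

```text
clock: 9.98
tcp_pos: [0.5202, 0.2602, 0.0862]
orientation: [0.0, 0.675, 0.738, -0.0]
wrist_force: [-1.3, 0.8, -0.0]
finger_gap: 0.0004
```

```bash
python3 -c "
from h import *
look('k6')
print(ang(snap('scene')[0]))"
```

```text
tcp rest y 0.2052 x 0.0005 z 0.0862 [-1.3  0.8 -0. ] [-0. -0. -1.] [-0.088  0.996 -0.   ] 9.975
(np.float32(59.858505), 1353, (np.int64(317), np.int64(280)))
```

View pics/k6.png

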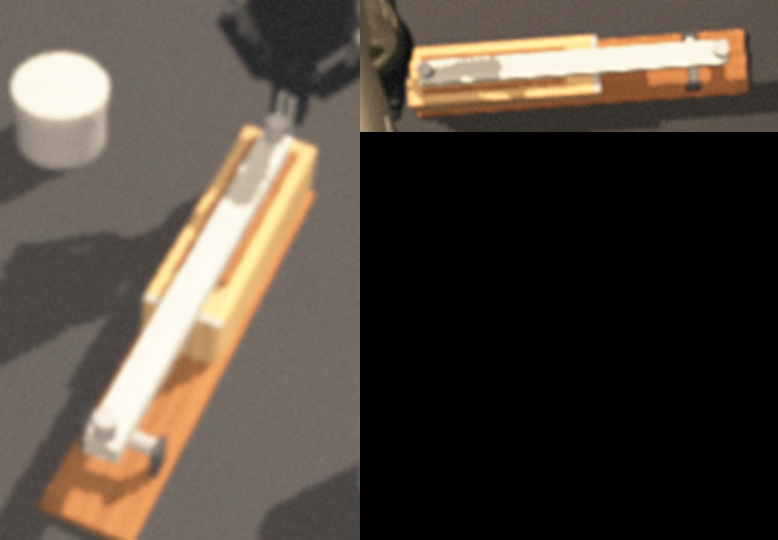

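Not tipped: the rail is still level, with its front peg at about (103,425) in the scene crop. I'll carry on in 5 mm steps.

>>> play_rows --series "0 -0.8 0 0 0 0 0; 0 -0.5 0 0 0 0 0; 0 0 0 0 0 0 0; 0 0.8 0 0 0 0 0; 0 0 0 0 0 0 0; 0 0 0 0 0 0 0; 0 0 0 0 0 0 0"

```text
clock: 11.0
tcp_pos: [0.5207, 0.2552, 0.0862]
orientation: [0.0, 0.675, 0.738, -0.0]
wrist_force: [-0.1, -0.5, -0.0]
finger_gap: 0.0001
```

```bash
python3 -c "
from h import *
look('k7')
print(ang(snap('scene')[0]))"
```

```text
tcp rest y 0.2002 x 0.0005 z 0.0862 [-0.1 -0.5 -0. ] [-0. -0. -1.] [-0.088  0.996 -0.   ] 11.0
(np.float32(59.82061), 1379, (np.int64(316), np.int64(282)))
```

View pics/k7.png

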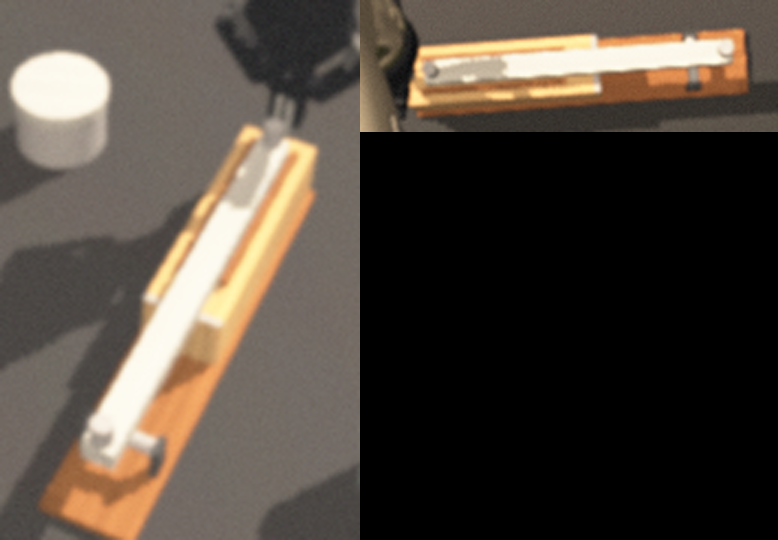

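Still level. I'll repeat the step.

>>> play_rows --series "0 -0.8 0 0 0 0 0; 0 -0.5 0 0 0 0 0; 0 0 0 0 0 0 0; 0 0.8 0 0 0 0 0; 0 0 0 0 0 0 0; 0 0 0 0 0 0 0; 0 0 0 0 0 0 0"

```text
clock: 12.02
tcp_pos: [0.5211, 0.2502, 0.0862]
orientation: [0.0, 0.675, 0.738, -0.0]
wrist_force: [0.3, -0.2, 0.3]
finger_gap: 0.0001
```

```bash
python3 -c "
from h import *
look('k8')
print(ang(snap('scene')[0]))"
```

```text
tcp rest y 0.1952 x 0.0006 z 0.0862 [ 0.3 -0.2  0.3] [-0. -0. -1.] [-0.088  0.996 -0.   ] 12.025
(np.float32(59.82212), 1391, (np.int64(315), np.int64(284)))
```

View pics/k8.png

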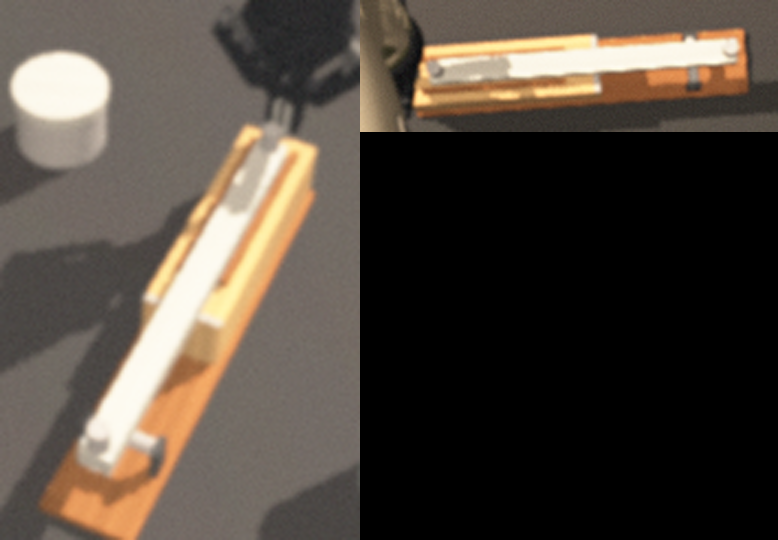

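Still level, with the peg at (97,432) and the angle steady at 59.8°. Next step.

>>> play_rows --series "0 -0.8 0 0 0 0 0; 0 -0.5 0 0 0 0 0; 0 0 0 0 0 0 0; 0 0.8 0 0 0 0 0; 0 0 0 0 0 0 0; 0 0 0 0 0 0 0; 0 0 0 0 0 0 0"

```text
clock: 13.05
tcp_pos: [0.5215, 0.2452, 0.0862]
orientation: [0.0, 0.675, 0.738, -0.0]
wrist_force: [0.0, 0.5, 0.2]
finger_gap: 0.0
```

```bash
python3 -c "
from h import *
look('k9')
print(ang(snap('scene')[0]))"
```

```text
tcp rest y 0.1902 x 0.0006 z 0.0862 [0.  0.5 0.2] [-0. -0. -1.] [-0.088  0.996 -0.   ] 13.05
(np.float32(59.803207), 1399, (np.int64(314), np.int64(286)))
```

View pics/k9.png

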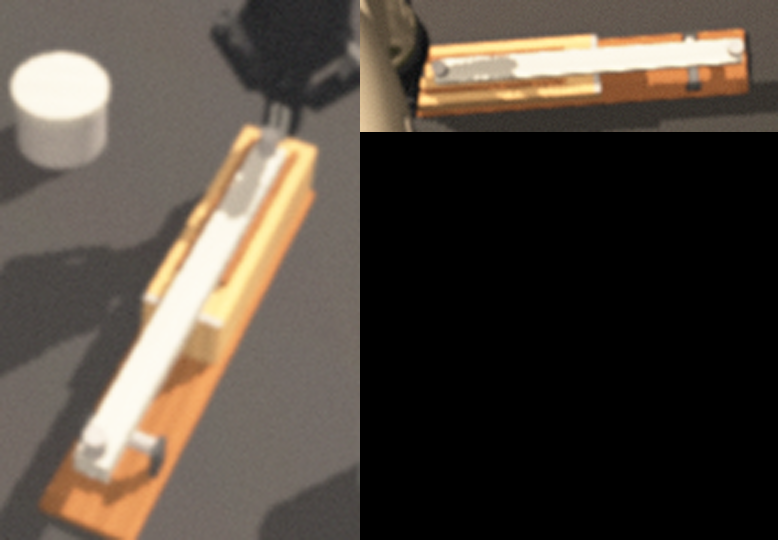

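>>> play_rows --series "0 -0.8 0 0 0 0 0; 0 -0.5 0 0 0 0 0; 0 0 0 0 0 0 0; 0 0.8 0 0 0 0 0; 0 0 0 0 0 0 0; 0 0 0 0 0 0 0; 0 0 0 0 0 0 0"

```text
clock: 14.08
tcp_pos: [0.522, 0.2403, 0.0862]
orientation: [0.0, 0.675, 0.738, -0.0]
wrist_force: [0.4, -0.5, -0.8]
finger_gap: -0.0002
```

```bash
python3 -c "
from h import *
look('k10')
print(ang(snap('scene')[0]))"
```

```text
tcp rest y 0.1852 x 0.0007 z 0.0862 [ 0.4 -0.5 -0.8] [-0. -0. -1.] [-0.088  0.996 -0.   ] 14.075
(np.float32(59.740875), 1407, (np.int64(313), np.int64(288)))
```

View pics/k10.png

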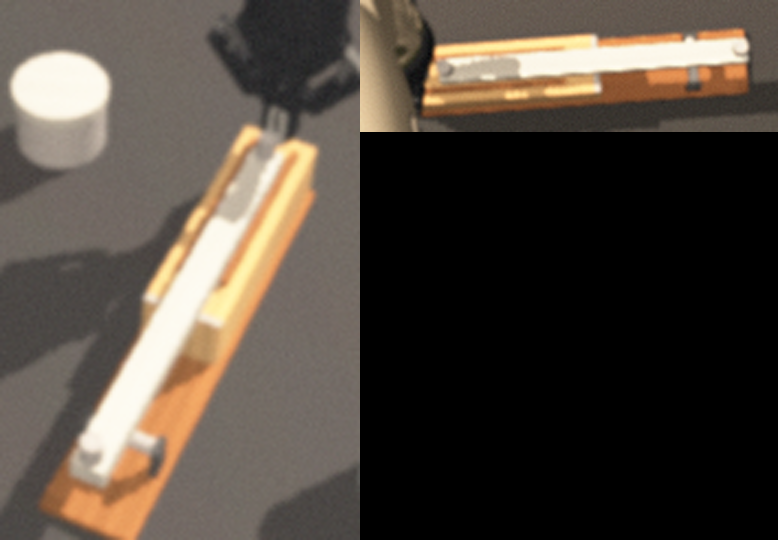

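Still level, with the rail's middle about 6 mm behind the edge. Next step.

>>> play_rows --series "0 -0.8 0 0 0 0 0; 0 -0.5 0 0 0 0 0; 0 0 0 0 0 0 0; 0 0.8 0 0 0 0 0; 0 0 0 0 0 0 0; 0 0 0 0 0 0 0; 0 0 0 0 0 0 0"

```text
clock: 15.1
tcp_pos: [0.5225, 0.2352, 0.0862]
orientation: [0.0, 0.675, 0.738, -0.0]
wrist_force: [0.1, -0.3, 0.2]
finger_gap: 0.0002
```

```bash
python3 -c "
from h import *
look('k11')
print(ang(snap('scene')[0]))"
```

```text
tcp rest y 0.1802 x 0.0008 z 0.0862 [ 0.1 -0.3  0.2] [-0. -0. -1.] [-0.088  0.996 -0.   ] 15.1
(np.float32(63.39834), 1549, (np.int64(313), np.int64(297)))
```

View pics/k11.png

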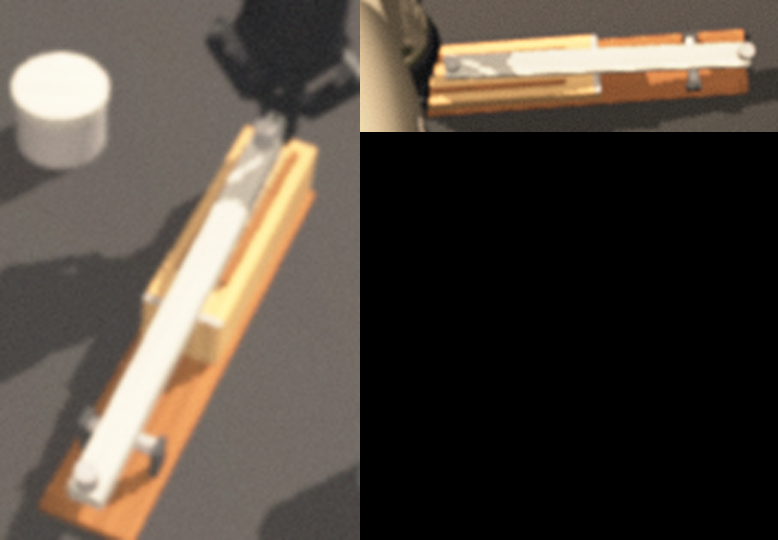

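```bash
python3 - <<'E'
from h import *
p,r=pose(); print(p)
a=downR(94.4)
b=p+np.r_[Y2*.03,0]
s=plan([(b,r,2),(b+[0,0,.165],a,4)],0)
s=plan([((.532,.06,.25),a,4),((.532,.06,.25),a,2)],100,s)
E
```

```text
[0.52249626 0.23518055 0.08624099]
0 1.5 0 0 0 0 0; 0 1.5 0 0 0 0 0; 0 0 0 -4.1 0 0 0; 0 0 0 -4.2 0 0 0; 0 0 0 -4.1 0 0 0; 0 0 0 -4.1 0 0 1
6 [0.5199 0.2651 0.2512] [-0.071  0.997 -0.   ]
100 -5.1 -0.1 0 0 0 0; 100 -5.2 0 0.1 0 0 0; 100 -5.1 -0.1 0 0 0 0; 100 -5.1 0 0 0 0 0; 100 0 0 0 0 0 0; 100 0 0 0 0 0 0
6 [0.5324 0.0605 0.2503] [-0.071  0.997 -0.   ]
```

>>> play_rows --series "0 1.5 0 0 0 0 0; 0 1.5 0 0 0 0 0; 0 0 0 -4.1 0 0 0; 0 0 0 -4.2 0 0 0; 0 0 0 -4.1 0 0 0; 0 0 0 -4.1 0 0 1; 100 -5.1 -0.1 0 0 0 0; 100 -5.2 0 0.1 0 0 0; 100 -5.1 -0.1 0 0 0 0; 100 -5.1 0 0 0 0 0; 100 0 0 0 0 0 0; 100 0 0 0 0 0 0"

```text
clock: 16.75
tcp_pos: [0.5325, 0.0612, 0.2503]
orientation: [-0.0, 0.682, 0.732, 0.0]
wrist_force: [-0.0, 1.0, -0.3]
finger_gap: 0.0852
```

```bash
python3 - <<'E'
from h import *
p,r=pose(); print(p,r.as_matrix()[:,0],get_state()["clock"])
im,c=snap("wrist","w3.png"); print(c)
print(proj(c,(.5355,.0555,.055)))
s,_=snap("scene","s3.png"); print(ang(s))
E
```

```text
[0.53249247 0.06124898 0.25030321] [-7.08351892e-02  9.97487960e-01  3.82882901e-04] 16.75
{'fx': 345.95961945152345, 'fy': 345.95961945152345, 'cx': 316.12007218165115, 'cy': 243.8160751576314, 'rvec': array([-2.83905373, -0.10018714, -0.01459673]), 'tvec': array([-0.5364174 , -0.0163582 ,  0.38641284])}
[317.84667716 226.0709614 ]
(np.float32(62.672226), 1622, (np.int64(313), np.int64(297)))
```

View pics/w3.png

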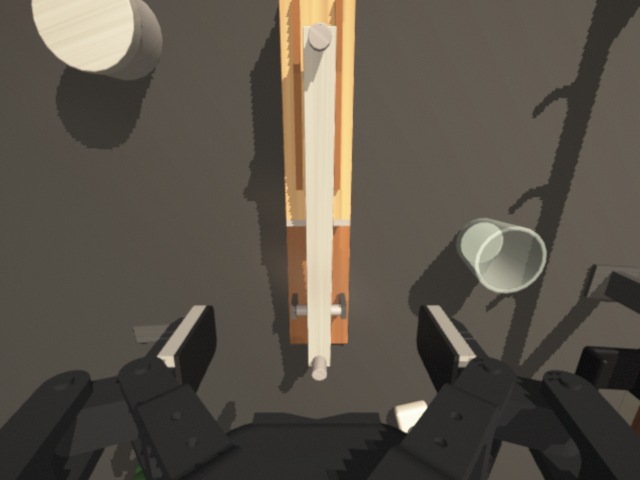

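```bash
python3 - <<'E'
from h import *
im=cv2.imread("pics/w3.png"); c=cams.get_calibration("wrist")
crop(im,270,195,370,255,8,"w3c.png"); crop(im,280,15,360,95,5,"w3t.png")
p,r=pose()
print(proj(c,(.5355,.0555,.055)))
E
```

```text
[317.93975525 226.74971858]
```

View pics/w3c.png

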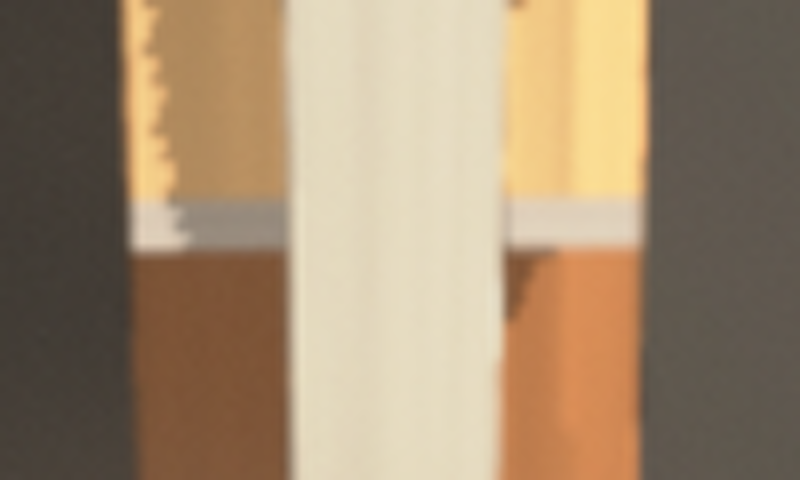

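View pics/w3t.png

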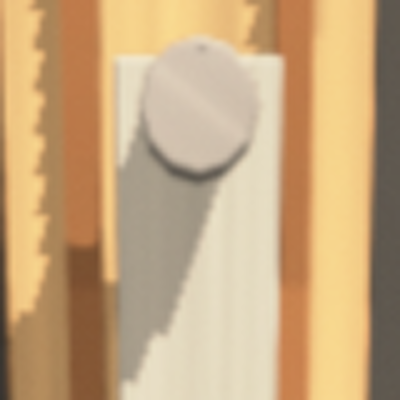

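```bash
python3 - <<'E'
from h import *
c=cams.get_calibration("wrist")
L=onz(c,(285.9,225.8),.055);Rr=onz(c,(349.9,225.6),.055); m=(L+Rr)/2; print(L,Rr,m,np.linalg.norm(Rr-L),np.degrees(np.arctan2(*(Rr-L)[[1,0]])))
a=onz(c,(305.8,225.7),.0732);b=onz(c,(332.7,225.7),.0732); print(a,b,(a+b)/2,np.linalg.norm(a-b))
# tail end: right/left rail edges at row ~ (crop 116,60)->, (283,60)
t1=(280+116/5-.4,15+58/5-.4); t2=(280+283/5-.4,15+58/5-.4)
# tail top height: edge .055 + 18*cos + sin*dist
for h in (.095,.0985,.102):
    A=onz(c,t1,h);B=onz(c,t2,h); M=(A+B)/2; print(h,M,np.linalg.norm(A-B), (M-m)[:2]@Y2,(M-m)[:2]@X2)
E
```

```text
[0.5051037  0.05422827 0.055     ] [0.56566136 0.05881464 0.055     ] [0.53538253 0.05652146 0.055     ] 0.06073108632274012 4.3310595722114815
[0.52416764 0.06034396 0.0732    ] [0.54817248 0.06208427 0.0732    ] [0.53617006 0.06121412 0.0732    ] 0.0240678426956817
0.095 [0.5248984  0.21134597 0.095     ] 0.023563108459206554 0.15516417679272645 0.0014223649079854075
0.0985 [0.52493756 0.21041381 0.0985    ] 0.023267110995576046 0.15423180385996782 0.0013899107551373208
0.102 [0.52497672 0.20948164 0.102     ] 0.02297111353194542 0.1532994309272092 0.0013574566022892358
```

```bash
python3 - <<'E'
from h import *
b=downR(74.4)
s=plan([((.518,-.364,.22),b,9),((.518,-.364,.18),b,1),((.518,-.364,.18),b,1)],100)
E
```

```text
100 -4.7 -0.5 0.3 0 0 2; 100 -4.7 -0.3 0.4 0 0 2; 100 -4.8 -0.2 0.3 0 0 3; 100 -4.7 0.1 0.3 0 0 2; 100 -4.7 0.2 0.4 0 0 2; 100 -4.7 0.4 0.3 0 0 2; 100 -4.7 0.6 0.3 0 0 2; 100 -4.7 0.7 0.4 0 0 3; 100 -4.7 1 0.3 0 0 2; 100 0 0 4 0 0 -0.2; 100 0 0 0 0 0 0
11 [ 0.518  -0.3644  0.1802] [0.27  0.963 0.   ]
```

>>> play_rows --series "100 -4.7 -0.5 0.3 0 0 2; 100 -4.7 -0.3 0.4 0 0 2; 100 -4.8 -0.2 0.3 0 0 3; 100 -4.7 0.1 0.3 0 0 2; 100 -4.7 0.2 0.4 0 0 2; 100 -4.7 0.4 0.3 0 0 2; 100 -4.7 0.6 0.3 0 0 2; 100 -4.7 0.7 0.4 0 0 3; 100 -4.7 1 0.3 0 0 2; 100 0 0 4 0 0 0; 100 0 0 0 0 0 0; 100 0 0 0 0 0 0"

```text
clock: 18.35
tcp_pos: [0.518, -0.3646, 0.1812]
orientation: [0.0, 0.798, 0.603, 0.0]
wrist_force: [-0.4, -0.6, 0.8]
finger_gap: 0.0854
```

```bash
python3 - <<'E'
from h import *
p,r=pose(); print(p,r.as_matrix()[:,0],get_state()["clock"])
im,c=snap("wrist","w4.png"); np.save("c4.npy",c)
print(proj(c,(.5176,-.3639,.032)))
E
```

```text
[ 0.51804    -0.36460798  0.18115998] [ 2.72722221e-01  9.62092817e-01 -5.06876344e-05] 18.35
[314.03064899 232.72067438]
```

View pics/w4.png

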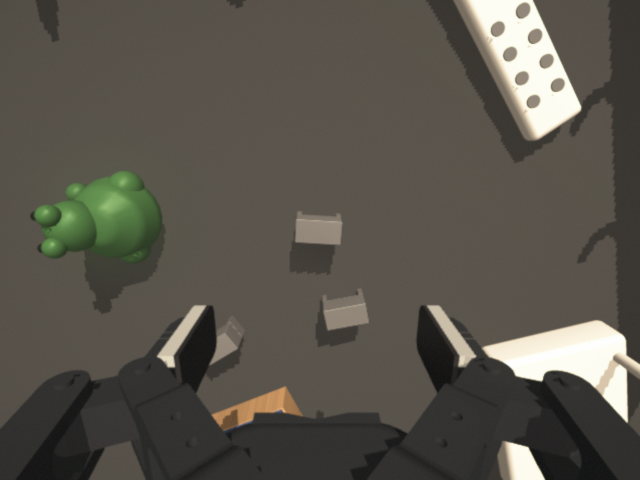

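```bash
python3 - <<'E'
from h import *
im=cv2.imread("pics/w4.png"); crop(im,280,195,360,280,8,"w4c.png")
E
```

```text
(no output)
```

View pics/w4c.png

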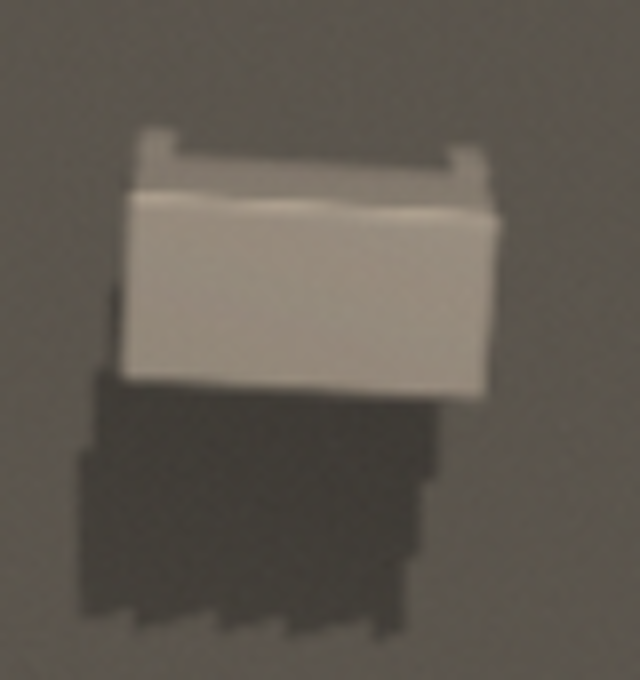

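```bash
python3 - <<'E'
from h import *
c=np.load("c4.npy",allow_pickle=True).item()
q=[onz(c,(280+x/8-.44,195+y/8-.44),.032) for x,y in [(131,192),(499,214),(487,398),(122,380)]]
m=np.mean(q,0); print(m,np.linalg.norm(q[1]-q[0]),np.linalg.norm(q[2]-q[1]))
d=(q[1]-q[0]+q[2]-q[3]); yaw=np.degrees(np.arctan2(d[1],d[0])); print(yaw)
b=downR(yaw+90)
s=plan([((m[0],m[1],.10),b,2),((m[0],m[1],.026),b,3)],100)
E
```

```text
[ 0.52119037 -0.36400512  0.032     ] 0.03721946562000659 0.019497882961761137
-19.073579762516093
100 0.1 0.1 4.1 0 0 2; 100 0.1 0.1 4.1 0 0 1; 100 0 0 2.5 0 0 0; 100 0 0 2.4 0 0 0; 100 0 0 2.5 0 0 0
5 [ 0.521  -0.3638  0.0259] [ 0.323  0.946 -0.001]
```

>>> play_rows --series "100 0.1 0.1 4.1 0 0 2; 100 0.1 0.1 4.1 0 0 1; 100 0 0 2.5 0 0 0; 100 0 0 2.5 0 0 0; 100 0 0 2.5 0 0 0; 100 0 0 0 0 0 0; 100 0 0 0 0 0 0"

```text
clock: 19.27
tcp_pos: [0.521, -0.3649, 0.0253]
orientation: [0.001, 0.814, 0.581, 0.0]
wrist_force: [0.1, 0.1, 0.2]
finger_gap: 0.0856
```

```bash
python3 - <<'E'
from h import *
p,r=pose(); print(p,r.as_matrix()[:,0],get_state()["clock"],get_state()["wrist_force"])
im,c=snap("wrist","w5.png")
E
```

```text
[ 0.52097881 -0.36489124  0.02527211] [ 0.32379756  0.94612566 -0.00117523] 19.275 [0.09749639 0.12030251 0.22141874]
```

View pics/w5.png

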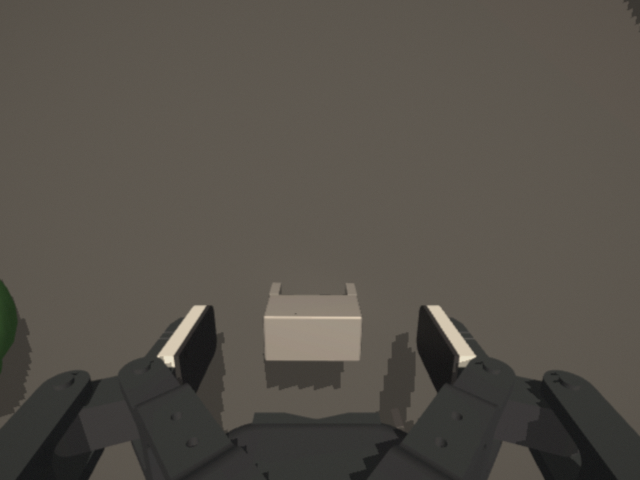

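>>> play_rows --series "30 0 0 0 0 0 0; 30 0 0 0 0 0 0; 30 0 0 0 0 0 0; 30 0 0 0 0 0 0; 30 0 0 0 0 0 0; 30 0 0 0 0 0 0" --newtons 30

```text
clock: 20.08
tcp_pos: [0.5199, -0.3648, 0.0239]
orientation: [0.0, 0.814, 0.581, 0.0]
wrist_force: [-0.7, 0.6, 5.2]
finger_gap: 0.0371
```

```bash
python3 - <<'E'
from h import *
p,r=pose(); print(p,r.as_matrix()[:,0],get_state()["clock"],get_state()["wrist_force"])
im,c=snap("wrist","w6.png"); np.save("c6.npy",c)
print(proj(c,(p[0],p[1],.032)))
E
```

```text
[ 0.51993494 -0.36476265  0.02388622] [ 3.24648752e-01  9.45834514e-01 -5.09646534e-04] 20.075 [-0.65007802  0.63752284  5.20577967]
[313.18394365 343.53716141]
```

View pics/w6.png

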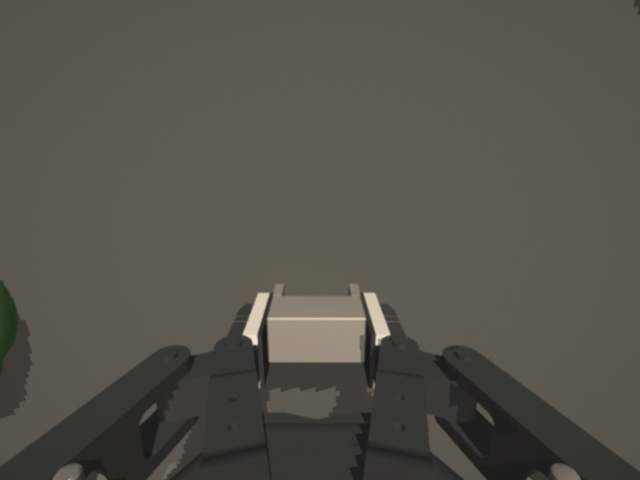

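```bash
python3 - <<'E'
from h import *
im=cv2.imread("pics/w6.png"); crop(im,240,270,400,380,5,"w6c.png")
E
```

```text
(no output)
```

View pics/w6c.png

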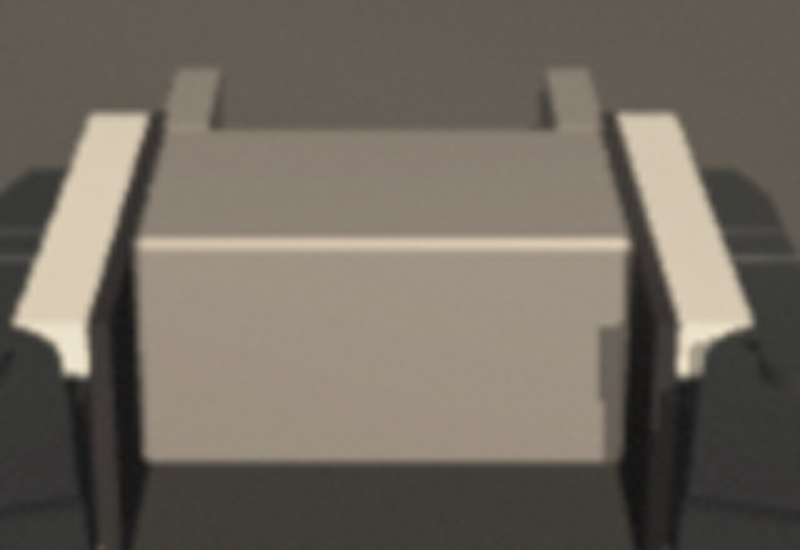

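>>> play_rows --series "30 0 0 -1 0 0 0; 30 0 0 -4 0 0 0; 30 0 0 -5 0 0 0; 30 0 0 -5 0 0 0; 30 0 0 0 0 0 0; 30 0 0 0 0 0 0"

```text
clock: 20.88
tcp_pos: [0.5195, -0.3643, 0.1731]
orientation: [-0.0, 0.814, 0.581, -0.0]
wrist_force: [0.5, 0.5, 0.2]
finger_gap: 0.0373
```

```bash
python3 - <<'E'
from h import *
p,r=pose(); print(p,r.as_matrix()[:,0],get_state()["clock"],get_state()["wrist_force"],get_state()["finger_gap"])
im,c=snap("wrist"); np.save("c7.npy",c); crop(im,240,270,400,380,5,"w7c.png"); cv2.imwrite("pics/w7.png",im)
E
```

```text
[ 0.51949158 -0.36428198  0.1730844 ] [3.24624532e-01 9.45842963e-01 5.92819977e-05] 20.875 [0.49915546 0.49946294 0.23901843] 0.03729032748069989
```

View pics/w7c.png

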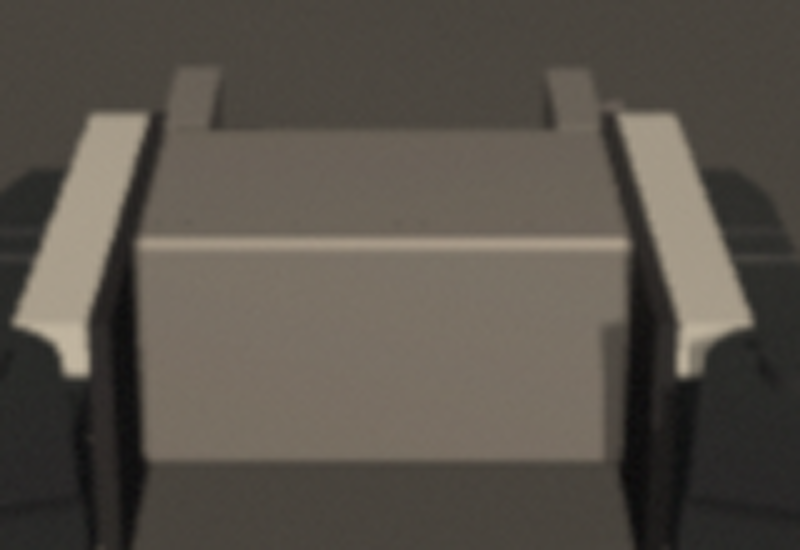

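```bash
python3 - <<'E'
from h import *
c=np.load("c6.npy",allow_pickle=True).item()
q=[onz(c,(240+x/5-.4,270+y/5-.4),.032) for x,y in [(135,244),(631,244),(623,461),(147,461)]]
m=np.mean(q,0); p6=np.array([.51993494,-.36476265,.02388622]); print(m,np.linalg.norm(q[1]-q[0]),np.linalg.norm(q[2]-q[1]))
x=np.array([.3246,.9458,0]); y=np.array([.9458,-.3246,0]); o=m-p6; print("clip in tool x %.4f y %.4f"%(o@x,o@y)); d=q[1]-q[0]; print(np.degrees(np.arctan2(d[1],d[0])),np.degrees(np.arctan2(y[1],y[0])))
E
```

```text
[ 0.52152765 -0.36392847  0.032     ] 0.03708883727002135 0.01901760721771281
clip in tool x 0.0013 y 0.0012
-18.984576976712418 -18.942298568571587
```

```bash
cat >> h.py <<'E'
EDGE=np.array([.5354,.0563,.055]); TH=8.5; YAW=94.33; OFF=np.array([.0013,.0009,.0079])
def tgt(up,lat=.0011,dy=0.):
    Q=downR(YAW,TH); n=-Q.as_matrix()[:,2]; xx=Q.as_matrix()[:,0]; yy=Q.as_matrix()[:,1]
    C=EDGE+lat*yy+n*(.022+up)+dy*xx
    return C-Q.apply(OFF),Q
E
python3 - <<'E'
from h import *
P,Q=tgt(.05); print(P)
p,r=pose()
f=downR(94.33)
s=plan([(P+[0,0,.03],f,9)],30)
s=plan([(P,Q,2),(P,Q,1)],30,s)
E
```

```text
[0.53658816 0.04325679 0.13383022]
30 4.3 -1.3 0.1 0 0 -3; 30 4.4 -1 0.1 0 0 -2; 30 4.5 -0.9 0.1 0 0 -3; 30 4.5 -0.7 0.1 0 0 -2; 30 4.5 -0.5 0.1 0 0 -3; 30 4.5 -0.3 0.1 0 0 -3; 30 4.5 0 0.1 0 0 -2; 30 4.5 0.1 0.1 0 0 -3; 30 4.6 0.3 0.1 0 0 -2
9 [0.5361 0.0437 0.1636] [-0.071  0.997  0.001]
30 0 0 1.5 0 4 0; 30 -0.2 0.1 1.5 0 4 0; 30 0 0 0 0 0.4 -0.3
3 [0.5371 0.0429 0.1335] [-0.075  0.986  0.148]
```

>>> play_rows --series "30 4.3 -1.3 0.1 0 0 -3; 30 4.4 -1 0.1 0 0 -2; 30 4.5 -0.9 0.1 0 0 -3; 30 4.5 -0.7 0.1 0 0 -2; 30 4.5 -0.5 0.1 0 0 -3; 30 4.5 -0.3 0.1 0 0 -3; 30 4.5 0 0.1 0 0 -2; 30 4.5 0.1 0.1 0 0 -3; 30 4.6 0.3 0.1 0 0 -2; 30 0 0 1.5 0 4 0; 30 -0.2 0.1 1.5 0 4 0; 30 0 0 0 0 0.5 0"

```text
clock: 22.42
tcp_pos: [0.5357, 0.042, 0.1313]
orientation: [-0.057, 0.68, 0.729, 0.049]
wrist_force: [0.2, 0.1, -0.5]
finger_gap: 0.0377
```

```bash
python3 - <<'E'
from h import *
P,Q=tgt(.03)
p,r=pose(); print(p,np.degrees((r.inv()*Q).as_rotvec()),get_state()["clock"],get_state()["finger_gap"])
s=plan([(P,Q,2),(P,Q,1)],30,dec=2)
im,c=snap("wrist","w8.png"); s_,_=snap("scene","s4.png"); print(ang(s_))
E
```

```text
[0.53573449 0.04197541 0.13134402] [-0.2932455  -0.05659645 -0.38362685] 22.425 0.037673965374045555
30 0.08 0.05 0.89 0 0 0; 30 0.08 0.05 0.88 0 0 0; 30 0 0 0 -0.3 -0.1 -0.4
3 [0.5363 0.0462 0.1141] [-0.075  0.986  0.147]
(np.float32(63.4322), 999, (np.int64(313), np.int64(297)))
```

View pics/w8.png

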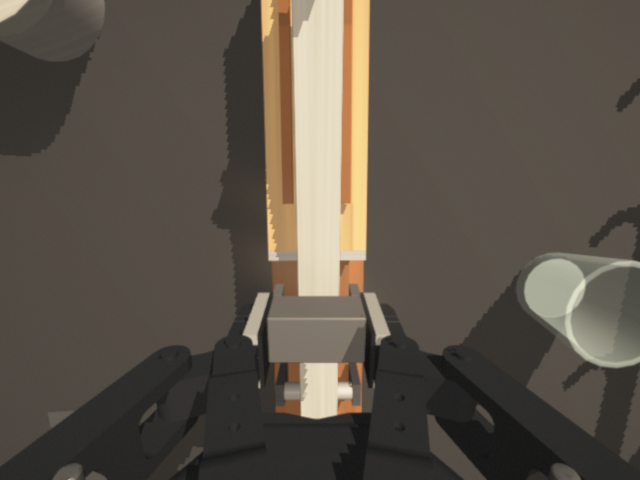

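View pics/s4.png

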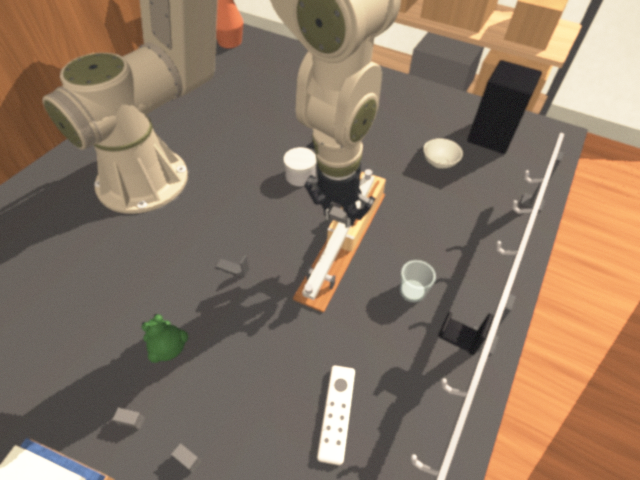

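>>> play_rows --series "30 0.08 0.05 0.89 0 0 0; 30 0.08 0.05 0.88 0 0 0; 30 0 0 0 -0.3 0 -0.4; 30 0 0 0 0 0 0; 30 0 0 0 0 0 0"

```text
clock: 23.15
tcp_pos: [0.5387, 0.0465, 0.1172]
orientation: [-0.052, 0.677, 0.732, 0.053]
wrist_force: [0.0, -0.2, 0.5]
finger_gap: 0.037
```

```bash
python3 - <<'E'
from h import *
P,Q=tgt(.017)
p,r=pose(); print(p,np.degrees((r.inv()*Q).as_rotvec()),Q.inv().apply(p-tgt(0)[0]),get_state()["clock"],get_state()["finger_gap"])
s=plan([(P,Q,2)],30,dec=2)
im,c=snap("wrist","w9.png"); crop(im,240,200,400,380,3,"w9c.png")
print(proj(c,EDGE))
E
```

```text
[0.53872517 0.0464798  0.1172422 ] [0.37524713 0.01806111 0.13667671] [ 0.00056708  0.00237425 -0.03314301] 23.15 0.03701297915796353
30 -0.03 -0.12 0.81 0 0 0; 30 -0.03 -0.13 0.8 0 0 0
2 [0.5362 0.0481 0.1012] [-0.077  0.986  0.147]
[309.19062869 271.29726447]
```

View pics/w9c.png

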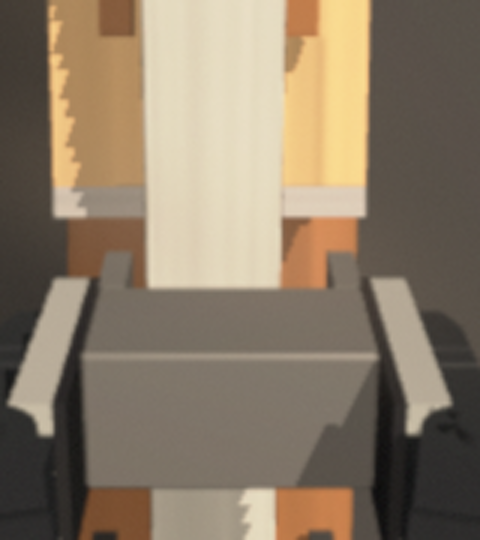

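>>> play_rows --series "30 -0.03 -0.12 0.8 0.4 0 0; 30 -0.03 -0.12 0.8 0 0 0; 30 0 0 0 0 0 0; 30 0 0 0 0 0 0; 30 0 0 0 0 0 0"

```text
clock: 23.82
tcp_pos: [0.5363, 0.048, 0.1012]
orientation: [-0.054, 0.677, 0.732, 0.05]
wrist_force: [-0.9, -0.3, 0.1]
finger_gap: 0.0377
```

```bash
python3 - <<'E'
from h import *
P,Q=tgt(.017)
p,r=pose(); print(p,np.degrees((r.inv()*Q).as_rotvec()),(Q.inv().apply(p-tgt(0)[0])*1e3).round(2),get_state()["wrist_force"],get_state()["clock"],get_state()["finger_gap"])
im,c=snap("wrist","w10.png"); crop(im,240,200,400,380,3,"w10c.png")
print(proj(c,EDGE))
E
```

```text
[0.53625342 0.04803449 0.1011676 ] [-0.03563187  0.01131205  0.1313706 ] [ -0.09   0.03 -16.99] [-0.89681642 -0.25248643  0.0866973 ] 23.825 0.03766298598727963
[313.82930368 281.42542446]
```

View pics/w10c.png

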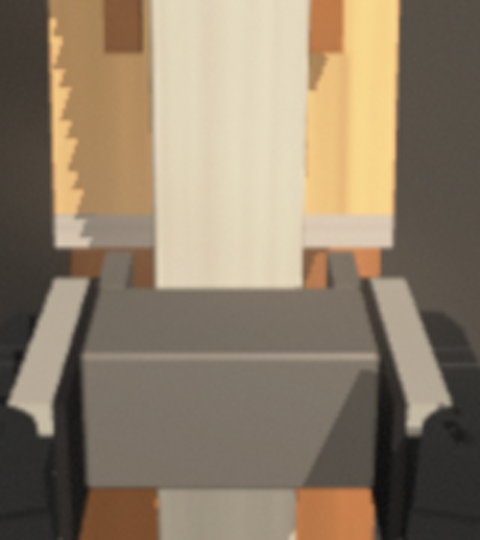

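>>> play_rows --series "30 0 0 0.4 0 0 0; 30 0 0 0.4 0 0 0; 30 0 0 0.4 0 0 0; 30 0 0 0.2 0 0 0; 30 0 0 0 0 0 0; 30 0 0 0 0 0 0"

```text
clock: 24.62
tcp_pos: [0.536, 0.0501, 0.0872]
orientation: [-0.055, 0.677, 0.732, 0.05]
wrist_force: [0.5, 0.1, -0.6]
finger_gap: 0.0372
```

```bash
python3 - <<'E'
from h import *
P,Q=tgt(.017)
p,r=pose(); print(p,np.degrees((r.inv()*Q).as_rotvec()),(Q.inv().apply(p-tgt(0)[0])*1e3).round(2),get_state()["wrist_force"],get_state()["clock"],get_state()["finger_gap"])
im,c=snap("wrist","w11.png"); crop(im,240,200,400,380,3,"w11c.png")
s_,_=snap("scene"); crop(s_,280,130,400,310,3,"s5.png"); print(ang(s_))
E
```

```text
[0.53596154 0.05011318 0.08720812] [-0.05006695  0.00966555  0.13065843] [-0.08 -0.11 -2.87] [ 0.49199971  0.13271619 -0.58742844] 24.625 0.03718961113145838
(np.float32(64.65997), 732, (np.int64(313), np.int64(297)))
```

View pics/w11c.png

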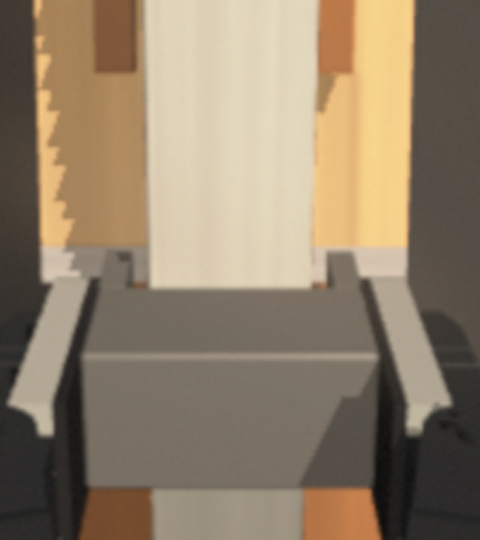

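View pics/s5.png

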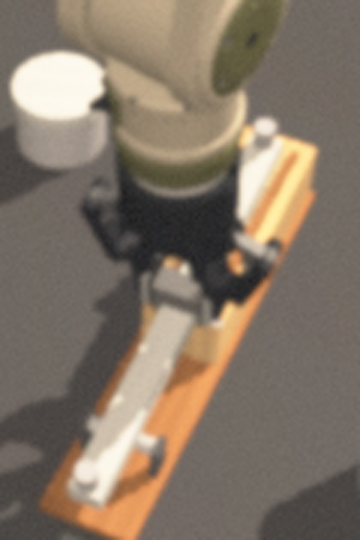

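>>> play_rows --series "30 0 0 0.1 0 0 0; 30 0 0 0.1 0 0 0; 30 0 0 0 0 0 0; 30 0 0 0 0 0 0"

```text
clock: 25.22
tcp_pos: [0.5358, 0.0504, 0.0851]
orientation: [-0.055, 0.677, 0.732, 0.05]
wrist_force: [0.0, 0.8, -0.6]
finger_gap: 0.0374
```

>>> play_rows --series "30 0 0 0.05 0 0 0; 30 0 0 0.05 0 0 0; 30 0 0 0 0 0 0"

```text
clock: 25.6
tcp_pos: [0.5359, 0.0506, 0.0842]
orientation: [-0.055, 0.677, 0.732, 0.05]
wrist_force: [0.9, -0.0, -0.2]
finger_gap: 0.0374
```

>>> play_rows --series "30 0 0 0.05 0 0 0; 30 0 0 0 0 0 0; 30 0 0 0 0 0 0"

```text
clock: 25.98
tcp_pos: [0.5359, 0.0506, 0.0841]
orientation: [-0.054, 0.677, 0.732, 0.05]
wrist_force: [-2.9, -1.0, 6.3]
finger_gap: 0.0376
```

```bash
python3 - <<'E'
from h import *
p,r=pose(); print(p,(tgt(0)[1].inv().apply(p-tgt(0)[0])*1e3).round(2),get_state()["wrist_force"],get_state()["clock"],get_state()["finger_gap"])
E
```

```text
[0.5359167  0.05060951 0.08408625] [-0.05 -0.11  0.29] [-2.86665702 -0.95532942  6.32108016] 25.975 0.03762446136190271
```

>>> play_rows --series "30 0 0 -0.03 0 0 0; 30 0 0 0 0 0 0; 48 0 0 0 0 0 0; 55 0 0 0 0 0 0; 65 0 0 0 0 0 0; 75 0 0 0 0 0 0; 75 0 0 0 0 0 0"

```text
clock: 26.85
tcp_pos: [0.5358, 0.0506, 0.0839]
orientation: [-0.055, 0.677, 0.732, 0.05]
wrist_force: [-0.1, -0.5, 0.2]
finger_gap: 0.0639
```

```bash
python3 - <<'E'
from h import *
p,r=pose(); print(p,(tgt(0)[1].inv().apply(p-tgt(0)[0])*1e3).round(2),get_state()["wrist_force"],get_state()["clock"],get_state()["finger_gap"])
im,c=snap("wrist","w12.png")
s_,_=snap("scene"); crop(s_,280,130,400,310,3,"s6.png"); print(ang(s_))
E
```

```text
[0.53581572 0.05061788 0.08393046] [-0.06 -0.21  0.45] [-0.11308316 -0.53442655  0.21640788] 26.85 0.06392998463358393
(np.float32(64.06247), 685, (np.int64(313), np.int64(297)))
```

View pics/w12.png

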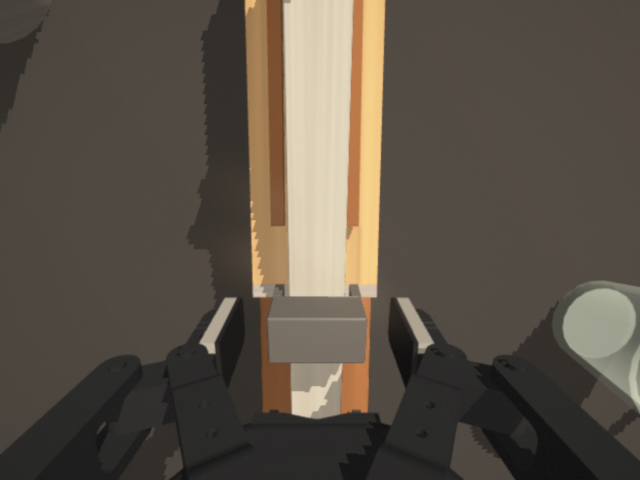

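View pics/s6.png

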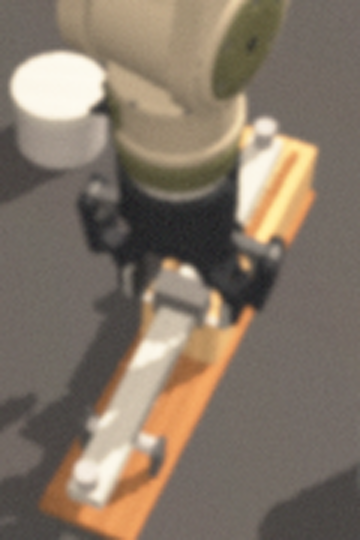

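>>> play_rows --series "75 0 0 -0.5 0 0 0; 75 0 0 -1 0 0 0; 75 0 0 -2 0 0 0; 75 0 0 -4 0 0 0; 75 0 0 -4 0 -4 0; 75 0 0 -4 0 -4.5 0; 75 0 0 0 0 0 0; 75 0 0 0 0 0 0; 75 0 0 0 0 0 0"

```text
clock: 28.08
tcp_pos: [0.5367, 0.0304, 0.2364]
orientation: [-0.001, 0.679, 0.734, -0.001]
wrist_force: [0.1, -0.2, -0.6]
finger_gap: 0.0643
```

```bash
python3 - <<'E'
from h import *
p,r=pose(); print(p,r.as_matrix()[:,2],get_state()["clock"])
im,c=snap("wrist","w13.png"); np.save("c13.npy",c)
print(proj(c,EDGE))
crop(im,270,180,370,280,8,"w13c.png")
s_,_=snap("scene","s7.png"); print(ang(s_))
E
```

```text
[0.53674501 0.03039587 0.23641825] [-2.98656064e-03  2.98008951e-04 -9.99995496e-01] 28.075
[316.3896999  195.01208751]
(np.float32(63.236355), 836, (np.int64(313), np.int64(297)))
```

View pics/w13.png

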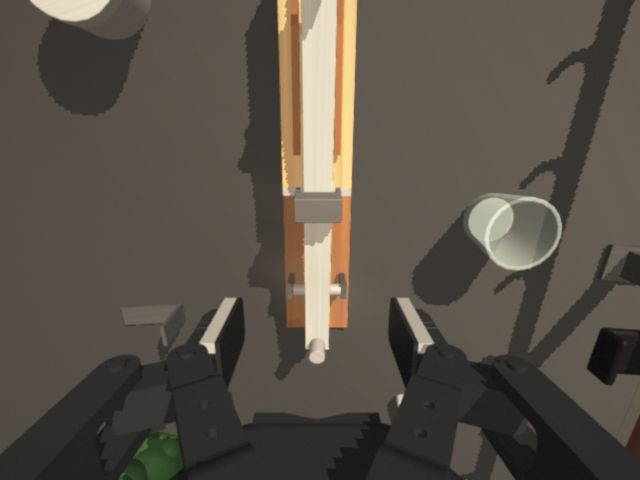

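View pics/w13c.png

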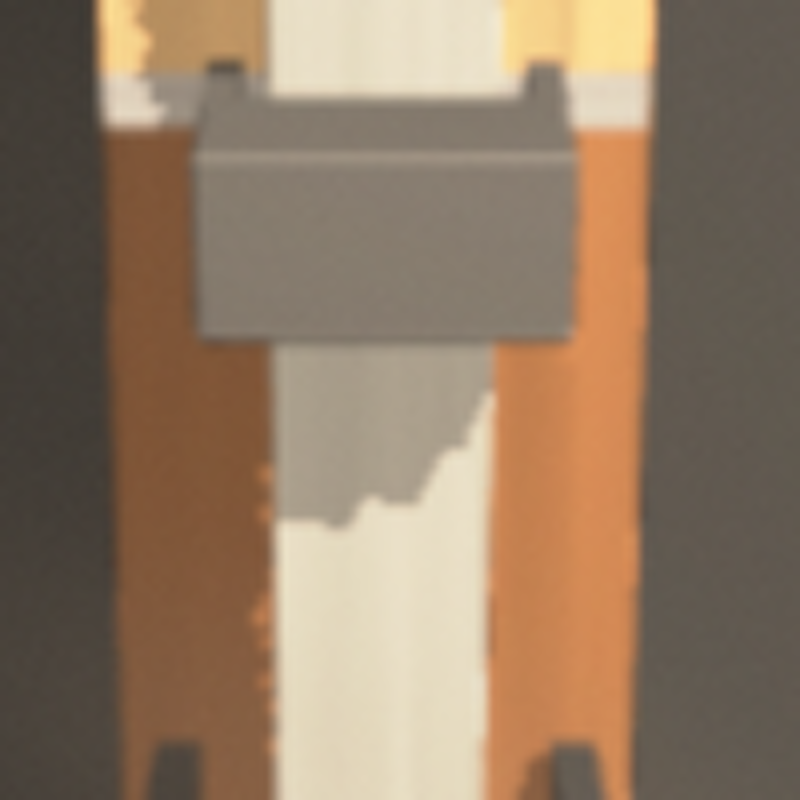

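View pics/s7.png

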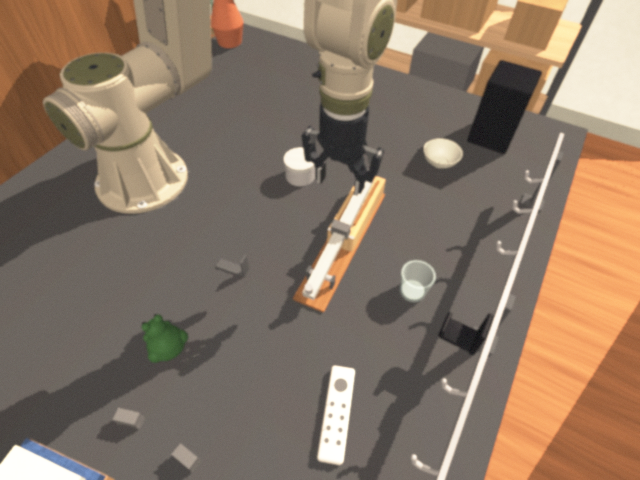

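```bash
python3 - <<'E'
from h import *
c=np.load("c13.npy",allow_pickle=True).item()
t=np.radians(8.5)
def P(x,y): return (270+x/8-.44,180+y/8-.44)
L=onz(c,P(103,128),.055);Rr=onz(c,P(650,128),.055); E=(L+Rr)/2; print("edge",E)
zc=.055+.038*np.cos(t)
back=[onz(c,P(x,155),zc+.010*np.sin(t)) for x in(193,579)]; fr=[onz(c,P(x,341),zc-.010*np.sin(t)) for x in(200,575)]
for z in (0,):
    m=np.mean(back+fr,0); print(m,np.linalg.norm(back[0]-back[1]),np.linalg.norm(np.mean(back,0)-np.mean(fr,0)))
d=m[:2]-E[:2]; print("along",d@Y2*1e3," expected",-38*np.sin(t),"lat",d@X2*1e3)
# rail tail
im=cv2.imread("pics/w13.png")
E
```

```text
edge [0.53563241 0.05583071 0.055     ]
[0.53717136 0.05011602 0.0925826 ] 0.037298325733735996 0.01940495549350288
along -5.815584545266543  expected -5.616757622925204 lat 1.0960121334223742
```

```bash
python3 -c "
from h import *
print(workorder.hand_in(),get_state()['clock'])"
```

```text
the job is handed in; nothing more can be done
the job is handed in; nothing more can be done
```

The rail is tipped over the fulcrum edge and lying on the catch bar, with the clip set astride it over the edge. I handed the job in after about 28 s of the 72 s allowed.

- **Tipping:** I pushed the rail along the rest with closed fingers in steps of 5 mm or less, backing off after each one. It tipped by itself with nothing touching it, on the step that brought its middle about level with the edge. That puts the balance point at most about 5 mm past the edge.
- **Clip:** I picked up the leftmost grey clip and lowered it onto the rail, tilted to match the slope. It seated at about 6 N of wrist force, and I released it and backed away.
- **Last checks:** In the wrist picture the clip's middle is about 0.2 mm from the edge along the rail and 1.1 mm to the side. Its apparent size fits it being fully down. In the scene picture the rail is still tipped and its front end has not moved since it tipped. The bystanders looked undisturbed, though I did not measure them.
- **Not measured directly:** I could not read the force on the catch bar, so that it is light follows only from the small steps. No check failed or disagreed.

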